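# Prop up the spare cart wheel and hang it on the J-hook

### The arm

A 7-joint arm with a two-finger parallel gripper is mounted at the origin on a cart in front of the work surface, level with it; the furniture and walls round the work are solid. World frame = base frame: x ahead of the robot, y to its left, z up, the work surface at z = 0. Lengths are in m, angles in rad, forces in N, time in s.
With the tool pointing down it reaches from about 0.35 to 0.9 m from the base axis. Payload 8.1 kg.
Tool frame: the origin (TCP) lies on the centre line of the jaws, within the pads' length; the fingertips stand 14 mm ahead of it and the grasp point (between the pads) lies 5 mm behind it (arm.tip_reach is the distance from the TCP to the fingertips, in m); z points along the fingers, y is the direction in which the jaws open and shut (so a half turn about z gives the same grasp; the last joint's range is limited). The gripper opens to 92 mm and grips with 3 to 60 N. Pads are 19 mm wide; open, the fingers measure 130 mm over their backs; the gripper's body (75 mm by 190 mm) begins 47 mm behind the grasp point.
Start: joints at [1.144, 0.434, 0.025, 1.573, -0.012, 1.134, -0.075], TCP at [0.199, -0.593, 0.241] pointing down, gripper open.
Joint ranges: [-2.62, 2.62], [-0.44, 2.09], [-1.27, 1.32], [0.08, 2.57], [-1.32, 4.46], [0.12, 2], [-2.74, 2.74]. Speed limits (rad/s): [2.22, 2.22, 3.01, 3.01, 3.14, 3.14, 3.14].

### API

Orientations are given as a rotation vector (axis times angle).
In Python, from cell import sensors, vision, arm, nets gives the robot as it stands.
- The arm moves only by the shell command python3 -m handwheel 'ROWS' [FORCE]. ROWS is JSON, a list of rows, each an object of numbers: "tx", "ty", "tz": the shift along the tool's x, y, z in cm; "wx", "wy", "wz": the turn, a rotation vector about the tool's x, y, z in degrees; "claw": the opening, from 0 (shut) to 1 (fully open). A call has 1 to 12 rows; each row is the pose to reach, as a shift and turn from the pose commanded when the call began, along the tool's axes at that moment; what a row does not reach only later rows make up. A row lasts 1/12 s, in which the tool goes at most 41.7 mm and 7.16 degrees, less where a joint would pass 70% of its speed; a pose out of reach is approached as far as the arm can. A call with a gripper value outside its range is refused whole. The fingers move at their own pace and stop on an object; FORCE is the grip in N (left out, the last holds). Time passes only in rows, so rows that repeat a pose let the fingers close. It gives the time, the measured TCP pose, the force and the opening at its end, in the units of the state.
- sensors.observe(): the state, without advancing time (a new reading comes with each control period).
- vision.get_image(name): name is "side" or "top" or "wrist"; returns (picture, depth): 420x560x3 uint8, blue, green, red; 420x560 float32, m along the optical axis (not along the pixel's ray), 0 where there is no reading.
- vision.camera_model(name): a dict with "K" (3x3 intrinsics, pixels), "k1" (the pictures are not rectified: a ray, as slopes to the right and down, at radius r is drawn at 1 + k1 r^2 times it, then the intrinsics apply), "xyz" and "attitude" of the camera in the world; the wrist camera has in their place "hand_eye" (4x4, takes a point from camera to tool coordinates, whose origin is the TCP and whose axes are the flange's). Camera axes: x right, y down, z forward; pixel columns grow to the right and rows downward; lengths in m; the calibration is good to about 2 mm. A picture is of the moment at which its call begins: read the wrist's pose just before it. camera_model takes no time and is no camera call.
- arm.sign_off(): hands the job in, once; it reports no verdict.
Trained networks look in the newest picture that a camera, given by its name, has taken for a name from the list of things; names that differ only in an ending like _2 or _b are one class to them, and where a whole thing is asked for, a point or a joint stands for the part that bears it (a point fixed in the world has none). Each returns a list of dicts, best first, with "score" (0 to 1); they miss things now and then, are a little off and sometimes report something else, mostly with a low value. They report only what shows in the picture. A call takes as long as a camera call.
- nets.cut_out(label, camera): "region" (420x560 bool, what is visible of it) and "uv" ([column, row] in pixels, amid what is visible of it).
The state is a dict: "clock": time; "joints": joint angles; "dq": joint speeds; "joint_efforts": joint torques, N m; "position": TCP position; "ee_rot": TCP orientation; "force": force on the tool from outside, world axes, zero at the start; "ft_torque": the same for the moment, N m; "width": opening from 0.0 (shut) to 1.0 (fully open).
Only numpy, scipy, OpenCV 4.12 (cv2) and the standard library are available. Lean on these libraries where they do the work, as an engineer would, in place of code of your own. Each camera call takes 0.05 s, during which the arm holds its last target.

### The job

The spare cart wheel lies flat on the desk and has to go up on its J-hook, whose narrow throat takes the rim only upright. So first prop the wheel up on edge, leaning against the side of the two stacked bricks, and let go of it; then take it afresh by its upper rim and hang it on the J-hook, with the rim right down in the bottom of the hook and the wheel hanging upright, free and still. Leave the bottles, the jar, the label roll and the tape where they are.

Things in the scene. Friction and masses are not known exactly. Their poses are not given: they have to be found in the camera images.
- wheel_center (a point): centre of the wheel, half-way through the rim (8 mm above the desk while it lies flat). Spoked aluminium wheel with black rubber tyre, about 0.25 kg. Rim with tyre: a flat ring, radius 80 outside, 58 inside, 16 mm thick. Three spokes, 12 mm wide, along +x of this frame and at 120 and 240 degrees. z: the axle, up at the start. Hub radius 15, 6 mm proud at +z, flush at -z. Tyre friction about 1
- bricks: two concrete bricks stacked flat and flush, fixed: together 200 mm long (x), 100 mm wide (y), 80 mm high, with square top edges; origin at the centre of the underside, z up. The side to +y has the most free desk in front of it
- hook_seat (a point): bottom of the J-hook, 245 mm above the desk: middle of the throat, on top of the bar, where the rim's inner edge comes to rest. x is level, across the throat, from the open tip to the rod; the axle of a hung wheel lies along x; z up. Bent 7 mm round bar: throat 24 mm wide (x -12 to +12), bottom flat for 19 mm, free tip at -x rising 16 mm, shank at +x rising 30 mm
- rod_top (a point): top end of the upright 12 mm rod that carries the J-hook: on the rod's axis, 285 mm above the desk, 49.5 mm behind the hook's bottom; same axes as there. Just below it sits a boss head, 26 x 24 mm, with its top 3 mm lower. The stand is fixed; its grey base plate, 105 x 80 x 12 mm, reaches from 85 mm in front of the rod to 20 mm behind it
- vacuum_pump: small blue vacuum pump, fixed on the desk between the wheel's place and the bricks: 205 mm long (x), 115 mm wide, 160 mm high; origin at the centre of its underside. Other fixed things near by: a yellow bucket, 145 mm high, behind the bricks, and a heating mantle, 127 mm high, at the left of the desk
- hdpe_bottle: white plastic bottle with a yellow cap, 71 mm across, 161 mm high, loose; origin at the centre of its underside
- label_roll: roll of blank labels standing on end, 73 x 86 x 62 mm, loose; origin at the centre of its underside
- tape_roll: roll of black tape lying flat, 55 x 53 x 19 mm, loose; origin at the centre of its underside
- amber_bottle: dark brown reagent bottle with a white cap, 82 mm across, 192 mm high, loose; origin at the centre of its underside
- jar: white jar with a black lid, 74 mm across, 96 mm high, loose; origin at the centre of its underside

How it is judged:
By the outcome, as a careful person would: the job done as asked, in the order asked, and still so for the second after the job is handed in, with the robot touching nothing.
It also fails if it takes over 66 s, if anything falls off the work surface, if the arm or the gripper's body presses on something with over 40 N, if the wrist force passes 120 N, or if a joint passes its speed limit or range.

## Working session

There is one attempt and no reset: what is moved stays moved. The work goes in short steps, Python scripts to look and compute and a shell command to move; the robot and the scene stay as the last step left them, time stands still between calls to the robot, and variables do not carry over. Pictures are saved under pics/ and viewed, and the job is handed in when it is done.

```bash
ls; mkdir -p pics; python3 - <<'E'
from cell import sensors, vision, arm, nets
import cv2
s=sensors.observe(); print(s)
for n in ["side","top","wrist"]:
    im,d=vision.get_image(n); cv2.imwrite(f"pics/{n}0.png",im); print(n,vision.camera_model(n))
E
```

```text
pics
{'clock': 0.0, 'joints': array([ 1.14435878,  0.43526699,  0.02497902,  1.57411105, -0.01162011,
        1.13402279, -0.07513325]), 'dq': array([-3.75769261e-05, -2.40690699e-04, -6.88432368e-04,  4.78815707e-04,
        5.07368629e-04,  3.93499801e-04, -4.57839450e-04]), 'joint_efforts': array([ 8.75442420e-04, -6.67851591e+01,  9.85650681e-01, -3.14457572e+01,
       -6.04482251e-02,  4.28532623e-02,  1.49222215e-04]), 'position': array([ 0.19866628, -0.59204812,  0.2399123 ]), 'ee_rot': array([-3.09893668e+00, -5.06021178e-01,  6.29074213e-04]), 'force': array([ 0.2583112 , -0.68499855,  0.12948952]), 'ft_torque': array([0.0326682 , 0.01991899, 0.01447539]), 'width': 0.9996484418236085}
side {'K': array([[513.37227863,   0.        , 274.69224236],
       [  0.        , 513.37227863, 207.46926662],
       [  0.        ,   0.        ,   1.        ]]), 'k1': -0.11678495816158445, 'xyz': array([0.56620575, 0.82474987, 1.37616731]), 'attitude': array([-0.08265391, -2.98679992,  0.95701416])}
top {'K': array([[490.2175837 ,   0.        , 276.42077987],
       [  0.        , 490.2175837 , 208.1222544 ],
       [  0.        ,   0.        ,   1.        ]]), 'k1': 0.0008625207522014768, 'xyz': array([ 0.34014771, -0.03504965,  1.64694724]), 'attitude': array([-2.13093936,  2.16611794, -0.10436741])}
wrist {'K': array([[316.54105391,   0.        , 280.07566703],
       [  0.        , 316.54105391, 208.94708637],
       [  0.        ,   0.        ,   1.        ]]), 'k1': -0.0038090103061007175, 'hand_eye': array([[ 7.64891817e-04, -9.50864115e-01, -3.09607575e-01,
         8.51403082e-02],
       [ 9.99999678e-01,  6.52625230e-04,  4.66182585e-04,
         4.96739958e-04],
       [-2.41218576e-04, -3.09607832e-01,  9.50864308e-01,
        -1.44856812e-01],
       [ 0.00000000e+00,  0.00000000e+00,  0.00000000e+00,
         1.00000000e+00]])}
```

View pics/side0.png

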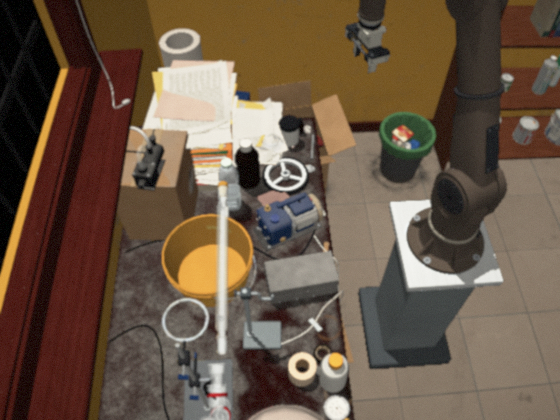

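View pics/top0.png

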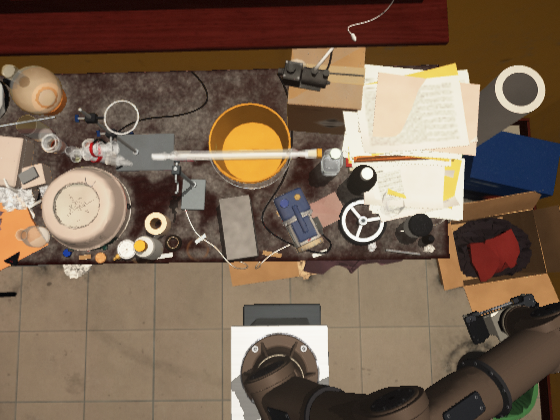

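View pics/wrist0.png

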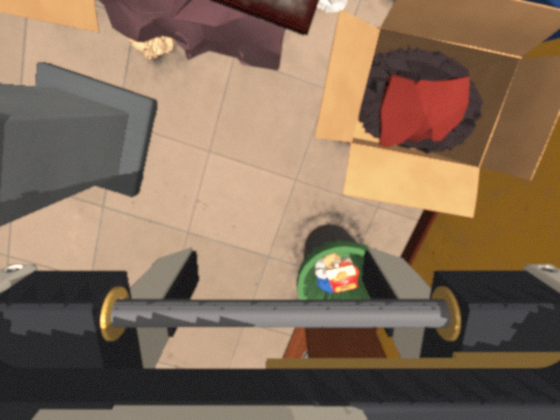

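```bash
cat > h.py <<'E'
from cell import sensors, vision, arm, nets
import numpy as np, cv2
from scipy.spatial.transform import Rotation as R
def campose(n):
    m=vision.camera_model(n)
    if n=="wrist":
        s=sensors.observe(); T=np.eye(4); T[:3,:3]=R.from_rotvec(s['ee_rot']).as_matrix(); T[:3,3]=s['position']
        C=T@m['hand_eye']; return m,C[:3,:3],C[:3,3]
    return m,R.from_rotvec(m['attitude']).as_matrix(),np.array(m['xyz'])
def cloud(n):
    m,Rm,t=campose(n)
    im,d=vision.get_image(n)
    v,u=np.mgrid[0:420,0:560]
    p=np.stack([u,v],-1).reshape(-1,1,2).astype(np.float64)
    s=cv2.undistortPoints(p,m['K'],np.array([m['k1'],0,0,0,0.])).reshape(420,560,2)
    P=np.dstack([s*d[...,None],d])
    W=P@Rm.T+t; W[d==0]=np.nan
    return im,d,W
def project(n,X,pose=None):
    m,Rm,t=pose or campose(n)
    X=np.atleast_2d(X); c=(X-t)@Rm; 
    uv,_=cv2.projectPoints(c.reshape(-1,1,3),np.zeros(3),np.zeros(3),m['K'],np.array([m['k1'],0,0,0,0.]))
    return uv.reshape(-1,2)
E
python3 - <<'E'
from h import *
for n in ["top","side"]:
    im,d,W=cloud(n); np.save(f"{n}.npy",W)
    o=im.copy()
    for k in ["wheel_center","bricks","hook_seat","rod_top","vacuum_pump","hdpe_bottle","label_roll","tape_roll","amber_bottle","jar"]:
        for r in nets.cut_out(k,n)[:2]:
            if r['score']<.3: continue
            P=W[r['region']]; P=P[~np.isnan(P[:,0])]
            print(n,k,round(r['score'],2),np.round(r['uv']),r['region'].sum(),*(np.round(np.percentile(P,q,axis=0),3) for q in (3,50,97)) if len(P) else '')
            o[r['region']]=o[r['region']]//2+np.array([0,127,0],np.uint8); cv2.putText(o,k[:6],tuple(int(x) for x in r['uv']),0,.4,(0,0,255))
    cv2.imwrite(f"pics/{n}_seg.png",o)
print(sensors.observe()['clock'])
E
```

```text
top wheel_center 0.94 [358. 226.] 960 [ 0.416 -0.352 -0.001] [ 0.475 -0.269  0.015] [ 0.56  -0.21   0.024]
top bricks 0.7 [241. 228.] 1997 [0.375 0.073 0.054] [0.47  0.124 0.08 ] [0.562 0.175 0.086]
top hook_seat 0.58 [189. 190.] 887 [0.543 0.248 0.005] [0.598 0.281 0.014] [0.64  0.321 0.284]
top rod_top 0.78 [190. 192.] 835 [0.543 0.246 0.005] [0.601 0.28  0.013] [0.639 0.321 0.284]
top hdpe_bottle 0.76 [147. 249.] 563 [0.376 0.384 0.017] [0.406 0.404 0.12 ] [0.441 0.446 0.162]
top label_roll 0.82 [162. 223.] 477 [0.45  0.361 0.001] [0.487 0.394 0.059] [0.52  0.427 0.068]
top tape_roll 0.48 [176. 245.] 138 [0.403 0.324 0.002] [0.426 0.349 0.017] [0.449 0.373 0.025]
top amber_bottle 0.76 [364. 181.] 691 [ 0.576 -0.306  0.024] [ 0.604 -0.265  0.144] [ 0.647 -0.236  0.194]
top jar 0.84 [417. 223.] 553 [ 0.434 -0.485  0.019] [ 0.464 -0.447  0.094] [ 0.498 -0.42   0.101]
top jar 0.55 [191. 190.] 1006 [ 0.539  0.246 -0.002] [0.598 0.282 0.013] [0.648 0.333 0.283]
side wheel_center 0.87 [289. 176.] 994 [ 0.419 -0.353 -0.002] [ 0.485 -0.274  0.014] [ 0.562 -0.21   0.022]
side wheel_center 0
[... 287 characters left out ...]
0.55 [248. 164.] 954 [ 0.582 -0.282  0.018] [ 0.616 -0.249  0.121] [ 0.65  -0.235  0.192]
side rod_top 0.57 [254. 326.] 1460 [0.544 0.192 0.002] [0.603 0.285 0.013] [0.644 0.321 0.282]
side hdpe_bottle 0.66 [335. 369.] 844 [0.385 0.403 0.022] [0.416 0.435 0.12 ] [0.442 0.454 0.161]
side label_roll 0.84 [306. 366.] 777 [0.448 0.366 0.003] [0.487 0.401 0.059] [0.523 0.431 0.066]
side tape_roll 0.43 [319. 348.] 159 [ 0.406  0.326 -0.001] [0.437 0.341 0.017] [0.452 0.371 0.023]
side amber_bottle 0.77 [247. 164.] 997 [ 0.581 -0.284  0.014] [ 0.616 -0.249  0.118] [ 0.651 -0.235  0.192]
side amber_bottle 0.71 [288. 177.] 1000 [ 0.417 -0.353 -0.003] [ 0.485 -0.273  0.014] [ 0.565 -0.21   0.022]
1.25
```

```bash
python3 - <<'E'
from h import *
Wt=np.load('top.npy');Ws=np.load('side.npy')
def near(W,lo,hi):
    P=W.reshape(-1,3); return P[np.all((P>lo)&(P<hi),axis=1)]
from scipy.optimize import least_squares
for W,n in((Wt,'top'),(Ws,'side')):
    P=near(W,[.35,.05,.07],[.6,.2,.09]); r=cv2.minAreaRect((P[:,:2]*1000).astype(np.float32)); print(n,'brick',r,np.median(P[:,2]))
    print(np.round(cv2.boxPoints(r)))
    P=near(W,[.5,.15,.2],[.72,.45,.35]); print('hook pts',len(P)); print(np.round(P[np.argsort(P[:,1])],3)[:80].tolist())
    P=near(W,[.45,.2,.006],[.72,.42,.02]);r=cv2.minAreaRect((P[:,:2]*1000).astype(np.float32)); print(n,'base',r,len(P))
    P=near(W,[.36,-.4,.005],[.58,-.17,.03]); print('wheel',len(P))
    r=np.linalg.norm(P[:,:2]-[.488,-.28],axis=1);
    def f(c):
        r=np.linalg.norm(P[:,:2]-c,axis=1); return np.where(r>.05,np.clip(np.abs(r-.069)-.011,0,.02),np.clip(.05-.0-r,0,0))
    b=min(((f([x,y]).sum(),x,y) for x in np.arange(.46,.52,.001) for y in np.arange(-.31,-.25,.001)));print(b)
    c=np.array(b[1:]);q=P[:,:2]-c;r=np.linalg.norm(q,axis=1);m=(r>.02)&(r<.053);a=np.degrees(np.arctan2(q[m,1],q[m,0]))%120
    print(np.histogram(a,24,(0,120))[0], 'z', np.median(P[r<.012,2]),np.median(P[(r>.06)&(r<.08),2]))
# tube
    P=near(W,[.55,-.2,.2],[.75,.4,1.0]);print('tall',len(P),np.round(np.percentile(P,[1,50,99],axis=0),3))
    P=near(W,[.55,-.2,.02],[.8,.2,1.0]);print(np.histogram(P[:,2],20,(0,1))[0])
    P=near(W,[.36,-.21,.1],[.6,.05,.2]);r=cv2.minAreaRect((P[:,:2]*1000).astype(np.float32)); print(n,'pump',r,len(P),P.min(0),P.max(0))
import cv2
im=cv2.imread('pics/top0.png'); cv2.imwrite('pics/topz.png',cv2.resize(im[130:270,130:450],None,fx=2.5,fy=2.5,interpolation=cv2.INTER_CUBIC))
im=cv2.imread('pics/side0.png'); cv2.imwrite('pics/sidez.png',cv2.resize(im[130:400,180:370],None,fx=2.2,fy=2.2,interpolation=cv2.INTER_CUBIC))
E
```

```text
top brick ((470.59100341796875, 125.50888061523438), (200.2747344970703, 100.59469604492188), 7.646743297576904) 0.07986061088512231
[[365. 162.]
 [378.  62.]
 [577.  89.]
 [563. 189.]]
hook pts 180
[[0.612, 0.269, 0.275], [0.624, 0.27, 0.275], [0.618, 0.27, 0.274], [0.63, 0.27, 0.273], [0.61, 0.27, 0.272], [0.607, 0.27, 0.284], [0.63, 0.27, 0.285], [0.622, 0.27, 0.271], [0.627, 0.271, 0.271], [0.611, 0.271, 0.282], [0.625, 0.271, 0.283], [0.62, 0.271, 0.281], [0.616, 0.271, 0.268], [0.617, 0.271, 0.28], [0.608, 0.272, 0.265], [0.623, 0.272, 0.278], [0.615, 0.272, 0.277], [0.629, 0.272, 0.277], [0.61, 0.273, 0.287], [0.644, 0.273, 0.275], [0.647, 0.273, 0.274], [0.607, 0.273, 0.285], [0.625, 0.273, 0.285], [0.628, 0.273, 0.284], [0.616, 0.273, 0.284], [0.631, 0.273, 0.284], [0.607, 0.274, 0.269], [0.62, 0.274, 0.281], [0.614, 0.274, 0.28], [0.623, 0.274, 0.279], [0.643, 0.275, 0.279], [0.644, 0.275, 0.263], [0.647, 0.276, 0.275], [0.642, 0.276, 0.273], [0.623, 0.276, 0.233], [0.61, 0.276, 0.284], [0.62, 0.276, 0.218], [0.616, 0.276, 0.283], [0.607, 0.276, 0.27], [0.62, 0.276, 0.203],
[... 3654 characters left out ...]
357666015625, 312.30963134765625), (215.126220703125, 268.4618835449219), 89.98744201660156) 1265
wheel 1215
(np.float64(5.44080940456959), np.float64(0.49200000000000005), np.float64(-0.27499999999999997))
[ 1  3  2  2  6 11 13  9 12 13 10  6  4  4  2  4  4  4  1  5  2  4  1  3] z 0.018234879605538934 0.014509413031016716
tall 516 [[ 0.559 -0.193  0.201]
 [ 0.64   0.286  0.271]
 [ 0.746  0.396  0.406]]
[ 673 1346 1354 1549  273  169    0    0    0    0    0    0    0    0
    0    0    0    0    0    0]
side pump ((489.7415771484375, -68.43672180175781), (191.12059020996094, 98.13121032714844), 23.700023651123047) 1307 [ 0.39861768 -0.12563531  0.10002982] [0.59208214 0.00954278 0.16518004]
```

View pics/topz.png

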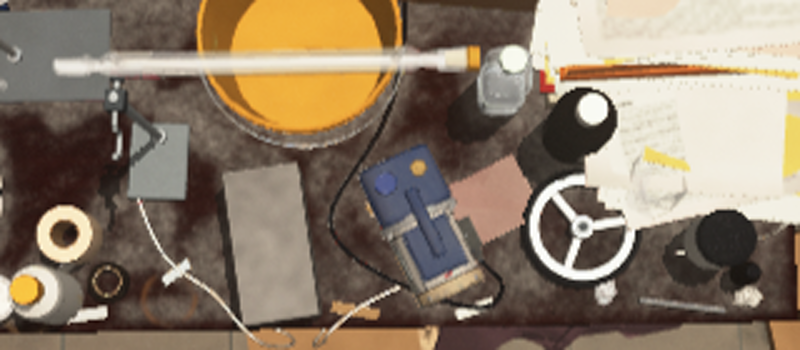

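View pics/sidez.png

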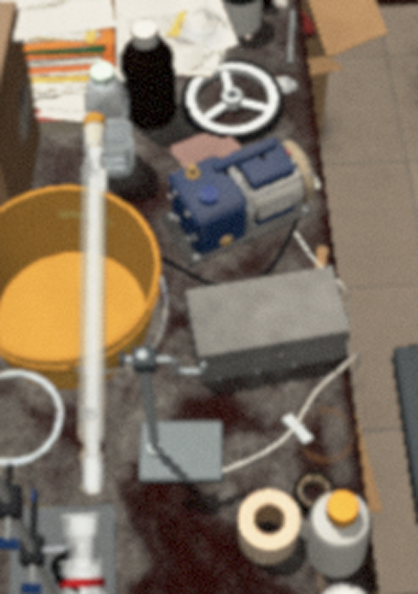

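```bash
python3 -m handwheel '[{"tx":8,"ty":-6,"wz":-18},{"tx":8,"ty":-6,"wz":-18},{"tx":8,"ty":-6,"wz":-18},{"tx":8,"ty":-6,"wz":-18}]'; python3 - <<'E'
from h import *
s=sensors.observe();print(s['joints'],s['position'],s['ee_rot'],s['clock'])
E
```

```text
[ 1.14442062  0.43451341  0.02497382  1.57318241 -0.01161552  1.13401475
 -0.07508165] [ 0.1988417  -0.59254191  0.24074001] [3.10050512e+00 5.06287153e-01 2.95061851e-05] 1.25invalid input
```

```bash
python3 -m handwheel '[{"tx":8,"ty":-6,"tz":0,"wx":0,"wy":0,"wz":-18,"claw":1},{"tx":8,"ty":-6,"tz":0,"wx":0,"wy":0,"wz":-18,"claw":1},{"tx":8,"ty":-6,"tz":0,"wx":0,"wy":0,"wz":-18,"claw":1},{"tx":8,"ty":-6,"tz":0,"wx":0,"wy":0,"wz":-18,"claw":1}]'; python3 - <<'E'
from h import *
s=sensors.observe();print(s['joints'],s['position'],s['ee_rot'],s['clock'])
E
```

```text
clock: 1.58
position: [0.2596, -0.5061, 0.2411]
ee_rot: [-2.977, -1.001, -0.004]
force: [0.3, -0.2, 0.0]
width: 0.999
[ 1.06488785  0.34781655 -0.08074598  1.70652339  0.0281506   1.08875978
  0.05398095] [ 0.25956577 -0.50612155  0.24107626] [-2.97680081 -1.00117073 -0.0037576 ] 1.5833
```

```bash
cat >> h.py <<'E'
import json,os
def log():
    s=sensors.observe()
    with open('log.jsonl','a') as f: f.write(json.dumps([list(s['joints']),list(s['position']),list(s['ee_rot'])])+'\n')
    return s
def delta(pos,yt,zt):
    """target TCP pos, tool y dir, tool z dir -> shift cm, rotvec deg in the tool frame"""
    s=log(); R0=R.from_rotvec(s['ee_rot']); z=np.array(zt,float);z/=np.linalg.norm(z); y=np.array(yt,float); y-=z*(y@z); y/=np.linalg.norm(y)
    R1=R.from_matrix(np.stack([np.cross(y,z),y,z],1))
    t=R0.inv().apply(np.array(pos)-s['position'])*100; w=(R0.inv()*R1).as_rotvec(degrees=True)
    print('t',s['clock'],'pos',np.round(s['position'],4),'q',np.round(s['joints'],3),'F',np.round(s['force'],1),'w',round(s['width'],3))
    print('tx %.2f ty %.2f tz %.2f wx %.1f wy %.1f wz %.1f'%(*t,*w))
E
python3 - <<'E'
from h import *
delta([.42,-.30,.24],[1,0,0],[0,0,-1])
E
```

```text
t 1.5833 pos [ 0.2596 -0.5061  0.2411] q [ 1.065  0.348 -0.081  1.707  0.028  1.089  0.054] F [ 0.3 -0.2  0. ] w 0.999
tx 25.24 ty -6.73 tz 0.17 wx 0.1 wy -0.1 wz -52.8
```

```bash
python3 -m handwheel '[{"tx":12,"ty":-3,"tz":0,"wx":0,"wy":0,"wz":-26,"claw":1},{"tx":12,"ty":-3,"tz":0,"wx":0,"wy":0,"wz":-26,"claw":1},{"tx":12,"ty":-3,"tz":0,"wx":0,"wy":0,"wz":-26,"claw":1},{"tx":12,"ty":-3,"tz":0,"wx":0,"wy":0,"wz":-26,"claw":1},{"tx":25,"ty":-6.5,"tz":0,"wx":0,"wy":0,"wz":-52.5,"claw":1},{"tx":25,"ty":-6.5,"tz":0,"wx":0,"wy":0,"wz":-52.5,"claw":1},{"tx":25,"ty":-6.5,"tz":0,"wx":0,"wy":0,"wz":-52.5,"claw":1},{"tx":25,"ty":-6.5,"tz":0,"wx":0,"wy":0,"wz":-52.5,"claw":1},{"tx":25,"ty":-6.5,"tz":0,"wx":0,"wy":0,"wz":-52.5,"claw":1}]'; python3 - <<'E'
from h import *
delta([.42,-.28,.20],[1,0,0],[0,0,-1])
im,d,W=cloud('wrist'); np.save('wrist.npy',W); cv2.imwrite('pics/wrist1.png',im)
r=nets.cut_out('wheel_center','wrist')
for q in r[:2]:
    print(q['score'],q['uv']); np.save('reg.npy',r[0]['region'])
E
```

```text
clock: 2.33
position: [0.4204, -0.3058, 0.2411]
ee_rot: [2.227, 2.215, 0.003]
force: [-0.5, -0.2, -0.2]
width: 1.002
t 2.3333 pos [ 0.4204 -0.3058  0.2411] q [ 0.819  0.293 -0.368  1.803  0.118  1.065  0.402] F [-0.5 -0.2 -0.2] w 1.002
tx 2.58 ty -0.06 tz 4.11 wx 0.1 wy -0.0 wz -0.3
0.86 [338.3, 150.4]
0.6 [493.5, 163.3]
```

View pics/wrist1.png

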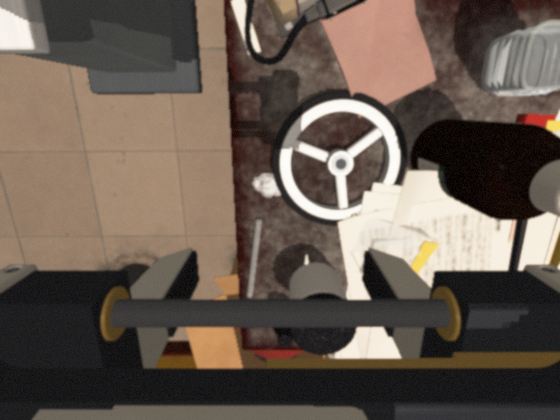

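```bash
python3 - <<'E'
from h import *
im=cv2.imread('pics/wrist1.png'); reg=np.load('reg.npy'); 
m,Rm,t=campose('wrist')
v,u=np.mgrid[0:420,0:560]
s=cv2.undistortPoints(np.stack([u,v],-1).reshape(-1,1,2).astype(float),m['K'],np.array([m['k1'],0,0,0,0.])).reshape(420,560,2)
D=np.dstack([s,np.ones((420,560))])@Rm.T
def onplane(z): k=(z-t[2])/D[...,2]; return t+D*k[...,None]
P=onplane(.016)
P0=onplane(.015)
# rectified top view, 2px/mm, centred .49,-.281
X,Y=np.meshgrid(np.arange(.39,.6,.0005),np.arange(-.38,-.18,.0005))
uv=project('wrist',np.stack([X,Y,X*0+.016],-1).reshape(-1,3),(m,Rm,t)).reshape(*X.shape,2).astype(np.float32)
rect=cv2.remap(im,uv,None,cv2.INTER_LINEAR)
g=cv2.cvtColor(rect,cv2.COLOR_BGR2GRAY)
# white ring: find inner white
best=None
def ring(c,r0,r1):
    return (((X-c[0])**2+(Y-c[1])**2)>r0**2)&(((X-c[0])**2+(Y-c[1])**2)<r1**2)
white=(g>150).astype(float)
w=white
for it in range(1):
  res=[]
  for x in np.arange(.47,.51,.001):
    for y in np.arange(-.30,-.26,.001):
      res.append((w[ring((x,y),.060,.068)].mean()-(w[ring((x,y),.073,.079)].mean())- w[ring((x,y),.03,.052)].mean(),x,y))
print(max(res)); c=np.array(max(res)[1:])
r=np.hypot(X-c[0],Y-c[1]);a=np.degrees(np.arctan2(Y-c[1],X-c[0]))
print([(int(k*1000),round(w[(r>=k)&(r<k+.002)].mean(),2)) for k in np.arange(0,.09,.004)])
m2=(r>.03)&(r<.052)&(w>0); h=np.histogram(a[m2],72,(-180,180))[0]; print(h)
z=np.exp(3j*np.radians(a[m2])).mean(); print('spoke',np.degrees(np.angle(z))/3)
o=cv2.flip(rect,0); cv2.imwrite('pics/rect.png',o)
W=np.load('wrist.npy'); q=W[reg]; print(np.nanpercentile(q,[3,50,97],axis=0))
E
```

```text
(np.float64(0.5940097621889727), np.float64(0.489), np.float64(-0.289))
[(0, np.float64(0.0)), (4, np.float64(0.48)), (8, np.float64(1.0)), (12, np.float64(0.96)), (16, np.float64(0.43)), (20, np.float64(0.28)), (24, np.float64(0.23)), (28, np.float64(0.2)), (32, np.float64(0.18)), (36, np.float64(0.16)), (40, np.float64(0.14)), (44, np.float64(0.13)), (48, np.float64(0.15)), (52, np.float64(0.18)), (56, np.float64(0.5)), (60, np.float64(0.95)), (64, np.float64(0.93)), (68, np.float64(0.86)), (72, np.float64(0.18)), (76, np.float64(0.19)), (80, np.float64(0.36)), (84, np.float64(0.37)), (88, np.float64(0.38))]
[  0   0   0   0   0   0   0   0   0   0   0   0   0   0   0   0   3 122
 335 314 267  21   0   0   1  55  66  11  41  63   3   0   0   0   0   0
   0   0   0   0   0  43 292 313 319  94   0   0   0   0   0   0   0   0
   0   0   0   0   0   0   0   0   0   0   0  25 268 315 315 121   0   0]
spoke 38.85707886213789
[[ 0.41927971 -0.35134035  0.0030811 ]
 [ 0.48707562 -0.27125617  0.01640086]
 [ 0.56310038 -0.21240344  0.02304552]]
```

View pics/rect.png

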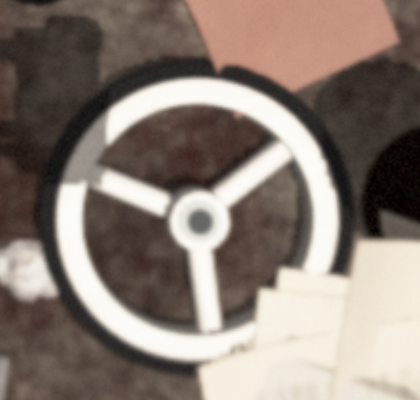

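```bash
cat > wheel.py <<'E'
from h import *
def find(c0=(.49,-.285),zr=.016,tag='r'):
    m,Rm,t=campose('wrist'); im,d=vision.get_image('wrist')
    X,Y=np.meshgrid(np.arange(c0[0]-.1,c0[0]+.1,.0005),np.arange(c0[1]-.1,c0[1]+.1,.0005))
    uv=project('wrist',np.stack([X,Y,X*0+zr],-1).reshape(-1,3),(m,Rm,t)).reshape(*X.shape,2).astype(np.float32)
    rect=cv2.remap(im,uv,None,cv2.INTER_LINEAR); w=(cv2.cvtColor(rect,cv2.COLOR_BGR2GRAY)>150).astype(float)
    def ring(c,r0,r1):
        q=((X-c[0])**2+(Y-c[1])**2); return (q>r0**2)&(q<r1**2)
    best=max((w[ring((x,y),.060,.068)].mean()-w[ring((x,y),.073,.079)].mean()-w[ring((x,y),.03,.052)].mean(),x,y) for x in np.arange(c0[0]-.02,c0[0]+.02,.001) for y in np.arange(c0[1]-.02,c0[1]+.02,.001))
    c=np.array(best[1:]); r=np.hypot(X-c[0],Y-c[1]);a=np.arctan2(Y-c[1],X-c[0]); k=(r>.025)&(r<.05)&(w>0)
    print(best,'spoke',np.degrees(np.angle(np.exp(3j*a[k]).mean()))/3)
    cv2.imwrite(f'pics/{tag}.png',cv2.flip(rect,0))
E
python3 - <<'E'
from wheel import *
s=log();print(s['position'],s['ee_rot'],s['dq'])
find(tag='rect2')
E
```

```text
[ 0.41767142 -0.30953906  0.24075413] [ 2.24151089e+00  2.20085697e+00 -6.35430366e-04] [ 0.02076264 -0.00081579  0.03098906  0.00303574  0.00105    -0.00011184
 -0.00947586]
(np.float64(0.5942610908359482), np.float64(0.491), np.float64(-0.284)) spoke 38.581342855896864
```

```bash
cat > kin.py <<'E'
import numpy as np, json, itertools
from scipy.spatial.transform import Rotation as R
from scipy.optimize import least_squares
def load():
    L=[json.loads(l) for l in open('log.jsonl')]
    L.append([[1.14435878,.43526699,.02497902,1.57411105,-.01162011,1.13402279,-.07513325],[.19866628,-.59204812,.2399123],[-3.09893668,-.506021178,6.29e-4]])
    L.append([[ 1.06488785 , 0.34781655 ,-0.08074598 , 1.70652339 , 0.0281506 ,  1.08875978,  0.05398095], [ 0.25956577 ,-0.50612155 , 0.24107626], [-2.97680081, -1.00117073, -0.0037576 ]])
    return L
def rots(q,s,c1,c7):
    ax='zyzyzyz'; out=[];Rm=R.from_euler('z',c1)
    for i in range(7):
        Rm=Rm*R.from_euler(ax[i],s[i]*q[i]+(c7 if i==6 else 0)); out.append(Rm)
    return out
if __name__=='__main__':
    L=load(); res=[]
    for sg in itertools.product([1,-1],repeat=4):
        s=[sg[0],1,sg[1],1,sg[2],1,sg[3]]
        f=lambda c: np.concatenate([(R.from_rotvec(l[2]).inv()*rots(l[0],s,c[0],c[1])[-1]).as_rotvec() for l in L])
        for c0 in (0,1.57,3.14,-1.57):
          for c7 in (0,1.57,3.14,-1.57):
            o=least_squares(f,[c0,c7]); res.append((o.cost,s,o.x))
    res.sort(key=lambda t:t[0])
    for r in res[:8]: print(r)
E
python3 kin.py; wc -l log.jsonl
```

```text
(np.float64(1.1124183479784253e-15), [-1, 1, -1, 1, -1, 1, -1], array([-3.90868889e-06,  1.57079242e+00]))
(np.float64(1.112418348897211e-15), [-1, 1, -1, 1, -1, 1, -1], array([-3.90866004e-06,  1.57079242e+00]))
(np.float64(1.1124183517027844e-15), [-1, 1, -1, 1, -1, 1, -1], array([-3.90883974e-06,  1.57079242e+00]))
(np.float64(1.1124183594264385e-15), [-1, 1, -1, 1, -1, 1, -1], array([-3.90785952e-06,  1.57079242e+00]))
(np.float64(1.1124183598862375e-15), [-1, 1, -1, 1, -1, 1, -1], array([-3.90912637e-06,  1.57079242e+00]))
(np.float64(1.1124184677307455e-15), [-1, 1, -1, 1, -1, 1, -1], array([-3.90592124e-06,  1.57079242e+00]))
(np.float64(1.1831048866427422e-15), [-1, 1, -1, 1, -1, 1, -1], array([-6.57649660e-06,  1.57078975e+00]))
(np.float64(1.3095295514906186e-15), [-1, 1, -1, 1, -1, 1, -1], array([5.47528639e-07, 1.57079687e+00]))
3 log.jsonl
```

```bash
cat > g1.py <<'E'
from h import *
import sys
back=float(sys.argv[1]); ztip=float(sys.argv[2]) if len(sys.argv)>2 else .0085
a=np.radians(205);b=np.radians(30);c=np.array([.490,-.283])
y=-np.array([np.cos(a),np.sin(a),0]); tg=np.array([-y[1],y[0],0]); z=np.sin(b)*tg+np.cos(b)*np.array([0,0,-1])
tip=np.array([*(c-.069*y[:2]),ztip]); pos=tip-z*(.014+back)
print(pos,y,z); delta(pos,y,z)
E
python3 g1.py .07
```

```text
[ 0.44521473 -0.35022559  0.08124613] [ 0.90630779  0.42261826 -0.        ] [-0.21130913  0.45315389 -0.8660254 ]
t 2.4833 pos [ 0.4171 -0.3103  0.2407] q [ 0.823  0.293 -0.362  1.804  0.118  1.066  0.398] F [-1.   0.4 -0.3] w 0.998
tx -3.93 ty 2.90 tz 15.94 wx 6.8 wy 29.5 wz -25.6
```

```bash
python3 -m handwheel '[{"tx":-2,"ty":2.3,"tz":4,"wx":3.4,"wy":14.7,"wz":-12.8,"claw":0.5},{"tx":-2,"ty":2.3,"tz":4,"wx":3.4,"wy":14.7,"wz":-12.8,"claw":0.5},{"tx":-2,"ty":2.3,"tz":4,"wx":6.8,"wy":29.5,"wz":-25.6,"claw":0.5},{"tx":-2,"ty":2.3,"tz":6,"wx":6.8,"wy":29.5,"wz":-25.6,"claw":0.5},{"tx":-2,"ty":2.3,"tz":6,"wx":6.8,"wy":29.5,"wz":-25.6,"claw":0.5},{"tx":-2,"ty":2.3,"tz":6,"wx":6.8,"wy":29.5,"wz":-25.6,"claw":0.5},{"tx":-2,"ty":2.3,"tz":6,"wx":6.8,"wy":29.5,"wz":-25.6,"claw":0.5},{"tx":-2,"ty":2.3,"tz":6,"wx":6.8,"wy":29.5,"wz":-25.6,"claw":0.5},{"tx":-2,"ty":2.3,"tz":6,"wx":6.8,"wy":29.5,"wz":-25.6,"claw":0.5}]'; python3 - <<'E'
from wheel import *
log(); find(tag='rect3'); im,d=vision.get_image('wrist'); cv2.imwrite('pics/w3.png',im)
E
python3 g1.py .03
```

```text
clock: 3.23
position: [0.4402, -0.3299, 0.1809]
ee_rot: [-1.436, -2.258, -0.384]
force: [0.1, -0.1, -0.3]
width: 0.506
(np.float64(0.5572732300991126), np.float64(0.49), np.float64(-0.285)) spoke 35.8239633885492
[ 0.43676236 -0.33209943  0.04660512] [ 0.90630779  0.42261826 -0.        ] [-0.21130913  0.45315389 -0.8660254 ]
t 3.3333 pos [ 0.4403 -0.3294  0.1817] q [ 0.951  0.71  -0.458  1.422  0.005  1.504  0.966] F [-0.2  0.7 -0.1] w 0.501
tx -6.81 ty -0.45 tz 11.67 wx -0.1 wy 0.1 wz 0.2
```

View pics/w3.png

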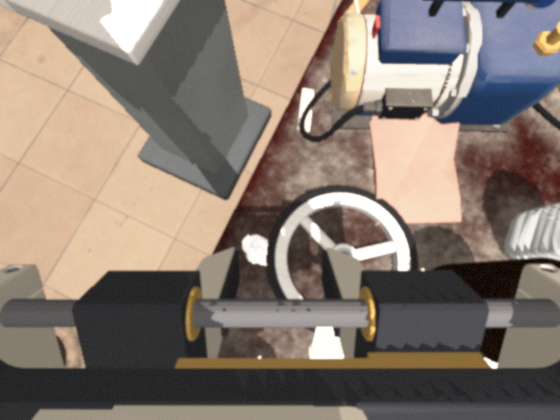

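```bash
cat >> kin.py <<'E'
S=[-1,1,-1,1,-1,1,-1]
def design(q):
    r=[x.as_matrix() for x in rots(q,S,0,np.pi/2)]
    cols=[np.array([0,0,1.]),r[0][:,0],r[1][:,2],r[2][:,0],r[3][:,0],r[3][:,2],r[5][:,0],r[6][:,2]]
    return np.stack(cols,1)
def fit(keep=(0,1,2,3,4,5,6,7)):
    L=load(); A=np.vstack([design(l[0])[:,keep] for l in L]); b=np.concatenate([l[1] for l in L])
    x,res,rk,sv=np.linalg.lstsq(A,b,rcond=None); e=A@x-b; return x,np.abs(e).max(),sv
def fk(q,x,keep): return design(q)[:,keep]@x, rots(q,S,0,np.pi/2)[-1]
E
python3 - <<'E'
from kin import *
for k in [(0,2,5,7),(0,1,2,5,7),(0,2,5,6,7),(0,2,3,4,5,7),(0,1,2,3,4,5,6,7)]:
    x,e,sv=fit(k); print(k,np.round(x,4),e,sv[-1])
E
```

```text
(0, 2, 5, 7) [0.1335 0.8945 0.2955 0.5915] 0.060874978867473756 0.20636381333794168
(0, 1, 2, 5, 7) [0.203  0.1044 0.6313 0.2801 0.4266] 0.052828980259809394 0.13647187355299809
(0, 2, 5, 6, 7) [0.1448 0.9417 0.356  0.0697 0.6251] 0.06327558960288124 0.1968652322178358
(0, 2, 3, 4, 5, 7) [ 0.077   0.8194 -0.0688 -0.1353  0.3288  0.5963] 0.05899830759221006 0.1562424979350508
(0, 1, 2, 3, 4, 5, 6, 7) [ 0.3459  0.2147  0.4874 -0.0883  0.1714  0.2791 -0.1026  0.3115] 0.05173722177423282 0.040057959737344426
```

```bash
cat >> kin.py <<'E'
NM=['bz','1x','1y','2x','2z','3x','3y','4x','4z','5x','5y','6x','6z']
def design(q):
    r=[x.as_matrix() for x in rots(q,S,0,np.pi/2)]
    c=[np.array([0,0,1.])]
    for n in NM[1:]: c.append(r[int(n[0])-1][:,'xyz'.index(n[1])])
    return np.stack(c,1)
E
python3 - <<'E'
from kin import *
import itertools
print(len(load()))
x,e,sv=fit(range(13)); print(np.round(x,3),e,sv)
for k in (4,5,6,7):
    best=[]
    for c in itertools.combinations(range(13),k):
        x,e,sv=fit(c); best.append((e,c,x))
    best.sort(key=lambda t:t[0])
    for b in best[:3]: print(k,b[0],[NM[i] for i in b[1]],np.round(b[2],4))
E
```

```text
8
[ 0.272  0.    -0.036 -0.     0.558  0.    -0.017  0.     0.428 -0.
 -0.     0.     0.356] 9.0274376862709e-10 [6.32502961e+00 6.22352776e+00 4.90895511e+00 6.44388053e-01
 5.70255172e-01 4.74684427e-01 3.53873479e-01 2.29927111e-01
 1.37086703e-01 2.90470891e-02 1.86474082e-02 5.72332414e-03
 6.08729222e-04]
4 0.030724712595810333 ['bz', '1y', '2x', '4z'] [ 0.518  -0.0634  0.1401  0.5027]
4 0.04137843530958912 ['bz', '1y', '2z', '4z'] [ 0.3313 -0.0795  0.1769  0.5653]
4 0.045106738876461216 ['bz', '1x', '1y', '4z'] [ 0.4542  0.1379 -0.0599  0.4888]
5 0.003155027915084485 ['bz', '1y', '2z', '4z', '6z'] [ 0.2663 -0.0535  0.5537  0.4327  0.3464]
5 0.006516240862557199 ['bz', '2z', '3y', '4z', '6z'] [ 0.2786  0.5785 -0.0509  0.4123  0.3859]
5 0.008541017133543605 ['bz', '2z', '4z', '5y', '6z'] [ 0.2759  0.5737  0.4125 -0.0507  0.3809]
6 2.178569146601972e-05 ['bz', '1y', '2z', '3y', '4z', '6z'] [ 0.2721 -0.0363  0.5576 -0.017   0.4277  0.3565]
6 0.0009471567864643704 ['bz', '1y', '2z', '4z', '5y', '6z'] [ 0.2711 -0.0395  0.5539  0.4293 -0.0141  0.3521]
6 0.001918137549137 ['bz', '1y', '2x', '2z', '4z', '6z'] [ 0.2765 -0.0527  0.0121  0.5228  0.4317  0.3235]
7 1.8300780058044808e-09 ['bz', '1y', '2z', '3y', '4z', '5y', '6z'] [ 2.721e-01 -3.640e-02  5.576e-01 -1.660e-02  4.277e-01 -4.000e-04
  3.564e-01]
7 1.0951184348850784e-05 ['bz', '1y', '2z', '3x', '3y', '4z', '6z'] [ 2.721e-01 -3.640e-02  5.575e-01  1.000e-04 -1.690e-02  4.276e-01
  3.563e-01]
7 1.93617760594067e-05 ['bz', '1y', '2x', '2z', '3y', '4z', '6z'] [ 2.722e-01 -3.640e-02  1.000e-04  5.575e-01 -1.700e-02  4.277e-01
  3.563e-01]
```

```bash
cat > ik.py <<'E'
from kin import *
KEEP=(0,2,4,6,8,10,12)
X=fit(KEEP)[0]
LO=np.array([-2.62,-.44,-1.27,.08,-1.32,.12,-2.74]);HI=np.array([2.62,2.09,1.32,2.57,4.46,2,2.74])
def FK(q): return fk(q,X,KEEP)
def frame(y,z):
    z=np.array(z,float);z/=np.linalg.norm(z); y=np.array(y,float); y-=z*(y@z); y/=np.linalg.norm(y)
    return R.from_matrix(np.stack([np.cross(y,z),y,z],1))
def ik(p,Rt,q0=None,n=30,seed=0):
    rng=np.random.default_rng(seed); sols=[]
    mid=(LO+HI)/2
    for i in range(n):
        q=q0 if (i==0 and q0 is not None) else rng.uniform(LO,HI)
        ref=q0 if q0 is not None else mid
        def f(q):
            P,Rq=FK(q); return np.concatenate([(P-p)*10,(Rt.inv()*Rq).as_rotvec()*3,1e-3*(q-ref)])
        o=least_squares(f,np.clip(q,LO+.03,HI-.03),bounds=(LO+.02,HI-.02),max_nfev=80)
        e=np.abs(o.fun[:6]).max()
        if e<.01: sols.append((np.linalg.norm(o.x-ref),o.x))
    sols.sort(key=lambda t:t[0]); return sols
def elbow(q):
    r=[x.as_matrix() for x in rots(q,S,0,np.pi/2)]
    d=dict(zip([NM[i] for i in KEEP],X)); sh=np.array([0,0,d['bz']])+r[0][:,1]*d['1y']; el=sh+r[1][:,2]*d['2z']; wr=el+r[2][:,1]*d['3y']+r[3][:,2]*d['4z']
    return el,wr
E
cat > plan.py <<'E'
from ik import *
a=np.radians(205);b=np.radians(30);c=np.array([.490,-.283])
# tool in wheel frame (wheel frame at pickup aligned with world axes, origin wheel centre)
def pick(beta=30,ang=205,ztip=.0085):
    a=np.radians(ang);b=np.radians(beta)
    y=-np.array([np.cos(a),np.sin(a),0]); tg=np.array([-y[1],y[0],0]); z=np.sin(b)*tg-np.cos(b)*np.array([0,0,1.])
    tip=-.069*y+np.array([0,0,ztip-.008]); return tip-.014*z,frame(y,z)
yaw=np.radians(7.5); bx=np.array([np.cos(yaw),np.sin(yaw),0]); by=np.array([-bx[1],bx[0],0]); bc=np.array([.4706,.1256,0])
def leanwheel(th,x,gap=0,lift=0,roll=0):
    th=np.radians(th); n=by*np.cos(th)+np.array([0,0,np.sin(th)]); u=np.array([0,0,np.cos(th)])-by*np.sin(th)
    bot=bc+bx*x+by*(.05+.08*np.tan(th)+gap)+np.array([0,0,lift]); cen=bot+.08*u+.008*n
    # wheel axes: pickup world x->bx, y->-u, z->n ; then roll about n
    Rw=R.from_matrix(np.stack([bx,-u,n],1)); Rw=R.from_rotvec(n*np.radians(roll))*Rw
    return cen,Rw,n,u
if __name__=='__main__':
    q=np.array([ 0.951,0.71,-0.458,1.422,0.005,1.504,0.966])
    for beta in (0,15,30,40):
      tp,tR=pick(beta)
      for th in (15,20,25):
        for x in (0,.03):
         for roll in (-30,0,30):
          cen,Rw,n,u=leanwheel(th,x,roll=roll); p=cen+Rw.apply(tp); Rt=Rw*tR
          s=ik(p,Rt,q,12); print(beta,th,x,roll,np.round(p,3),'z',np.round(Rt.as_matrix()[:,2],2),len(s),np.round(s[0][1],2) if s else '', np.round(elbow(s[0][1])[1],2) if s else '')
E
python3 plan.py
```

```text
0 15 0 -30 [0.393 0.19  0.077] z [ 0.13 -0.96 -0.26] 7 [-1.04  1.02 -0.06  1.74  0.63  1.65 -1.47] [0.35 0.53 0.17]
0 15 0 0 [0.4   0.182 0.111] z [ 0.13 -0.96 -0.26] 9 [-0.85  0.98 -0.31  1.75  0.73  1.8  -1.05] [0.35 0.52 0.2 ]
0 15 0 30 [0.424 0.178 0.138] z [ 0.13 -0.96 -0.26] 8 [-0.78  0.96 -0.37  1.72  0.78  1.88 -0.5 ] [0.38 0.52 0.23]
0 15 0.03 -30 [0.423 0.194 0.077] z [ 0.13 -0.96 -0.26] 7 [-0.99  1.03 -0.08  1.69  0.67  1.69 -1.44] [0.38 0.54 0.17]
0 15 0.03 0 [0.43  0.186 0.111] z [ 0.13 -0.96 -0.26] 9 [-0.84  0.99 -0.29  1.69  0.76  1.82 -0.99] [0.38 0.53 0.2 ]
0 15 0.03 30 [0.454 0.182 0.138] z [ 0.13 -0.96 -0.26] 8 [-0.76  0.97 -0.36  1.66  0.82  1.89 -0.44] [0.41 0.52 0.23]
0 20 0 -30 [0.393 0.191 0.077] z [ 0.12 -0.93 -0.34] 8 [-0.98  0.96 -0.13  1.77  0.65  1.62 -1.49] [0.35 0.52 0.2 ]
0 20 0 0 [0.4  0.18 0.11] z [ 0.12 -0.93 -0.34] 8 [-0.81  0.93 -0.35  1.77  0.73  1.75 -1.05] [0.36 0.51 0.23]
0 20 0 30 [0.424 0.174 0.136] z [ 0.12 -0.93 -0.34] 7 [-0.74  0.91 -0.41  1.75  0.78  1.82 -0.49] [0.38 0.51 0.26]
0 20 0.03 -30 [0.422 0.195 0.077] z [ 0.12 -0.93 -0.34] 8 [
[... 6638 characters left out ...]
5 0 -30 [0.393 0.186 0.083] z [ 0.11 -0.41 -0.9 ] 8 [-0.5   0.53 -0.48  2.08  0.68  1.03 -1.37] [0.35 0.33 0.41]
40 25 0 0 [0.405 0.173 0.114] z [-0.21 -0.48 -0.85] 8 [-0.4   0.63 -0.45  1.81  0.43  1.34 -0.67] [0.48 0.34 0.42]
40 25 0 30 [0.433 0.166 0.137] z [-0.45 -0.6  -0.66] 9 [-0.41  0.82 -0.4   1.52  0.37  1.73 -0.18] [0.59 0.38 0.37]
40 25 0.03 -30 [0.422 0.19  0.083] z [ 0.11 -0.41 -0.9 ] 8 [-0.49  0.55 -0.45  2.02  0.68  1.04 -1.32] [0.38 0.34 0.41]
40 25 0.03 0 [0.435 0.177 0.114] z [-0.21 -0.48 -0.85] 8 [-0.4   0.66 -0.43  1.74  0.44  1.37 -0.63] [0.51 0.35 0.42]
40 25 0.03 30 [0.463 0.17  0.137] z [-0.45 -0.6  -0.66] 9 [-0.41  0.86 -0.38  1.44  0.39  1.76 -0.14] [0.62 0.38 0.37]
```

```bash
python3 -m handwheel '[{"tx":-3.4,"ty":-0.2,"tz":5.8,"wx":0,"wy":0,"wz":0,"claw":0.5},{"tx":-3.4,"ty":-0.2,"tz":5.8,"wx":0,"wy":0,"wz":0,"claw":0.5},{"tx":-6.8,"ty":-0.4,"tz":11.7,"wx":0,"wy":0,"wz":0,"claw":0.5},{"tx":-6.8,"ty":-0.4,"tz":11.7,"wx":0,"wy":0,"wz":0,"claw":0.5},{"tx":-6.8,"ty":-0.4,"tz":11.7,"wx":0,"wy":0,"wz":0,"claw":0.5},{"tx":-6.8,"ty":-0.4,"tz":11.7,"wx":0,"wy":0,"wz":0,"claw":0.5}]'; python3 g1.py 0; python3 - <<'E'
from h import *
im,d=vision.get_image('wrist'); cv2.imwrite('pics/w4.png',im)
E
```

```text
clock: 3.83
position: [0.4366, -0.3309, 0.0459]
ee_rot: [-1.431, -2.257, -0.385]
force: [0.4, -0.2, 0.7]
width: 0.5
[ 0.43042309 -0.31850481  0.02062436] [ 0.90630779  0.42261826 -0.        ] [-0.21130913  0.45315389 -0.8660254 ]
t 3.8333 pos [ 0.4366 -0.3309  0.0459] q [ 0.945  0.859 -0.432  1.511  0.058  1.282  0.987] F [ 0.4 -0.2  0.7] w 0.5
tx -0.07 ty -0.03 tz 2.89 wx -0.1 wy -0.1 wz 0.2
```

View pics/w4.png

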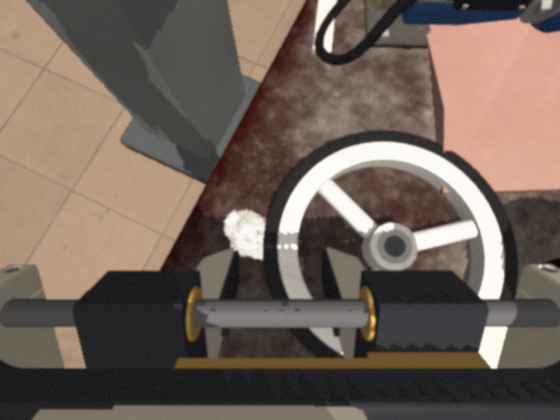

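```bash
python3 -m handwheel '[{"tx":0,"ty":0,"tz":1.5,"wx":0,"wy":0,"wz":0,"claw":0.5},{"tx":0,"ty":0,"tz":2.8,"wx":0,"wy":0,"wz":0,"claw":0.5},{"tx":0,"ty":0,"tz":2.8,"wx":0,"wy":0,"wz":0,"claw":0.5},{"tx":0,"ty":0,"tz":2.8,"wx":0,"wy":0,"wz":0,"claw":0.1},{"tx":0,"ty":0,"tz":2.8,"wx":0,"wy":0,"wz":0,"claw":0.1},{"tx":0,"ty":0,"tz":2.8,"wx":0,"wy":0,"wz":0,"claw":0.1},{"tx":0,"ty":0,"tz":2.8,"wx":0,"wy":0,"wz":0,"claw":0.1},{"tx":0,"ty":0,"tz":2.8,"wx":0,"wy":0,"wz":0,"claw":0.1},{"tx":0,"ty":0,"tz":2.8,"wx":0,"wy":0,"wz":0,"claw":0.1}]' 45; python3 g1.py 0; python3 - <<'E'
from h import *
im,d=vision.get_image('wrist'); cv2.imwrite('pics/w5.png',im)
E
```

```text
clock: 4.63
position: [0.4313, -0.3197, 0.0221]
ee_rot: [-1.433, -2.259, -0.384]
force: [-1.3, -2.0, 6.5]
width: 0.233
[ 0.43042309 -0.31850481  0.02062436] [ 0.90630779  0.42261826 -0.        ] [-0.21130913  0.45315389 -0.8660254 ]
t 4.6333 pos [ 0.4313 -0.3197  0.0221] q [ 0.942  0.874 -0.432  1.554  0.065  1.221  0.982] F [-1.3 -2.   6.5] w 0.233
tx 0.05 ty -0.03 tz 0.20 wx -0.1 wy 0.1 wz 0.2
```

View pics/w5.png

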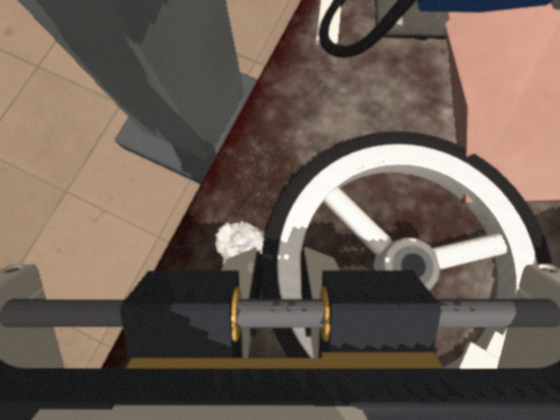

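```bash
cat > d.py <<'E'
# usage: d.py dx dy dz (world shift m) [keeping orientation]
from h import *
import sys
s=log(); Rm=R.from_rotvec(s['ee_rot']).as_matrix(); v=np.array([float(a) for a in sys.argv[1:4]])
print(np.round(s['position'],4),np.round(s['force'],1),'tool cm',np.round(Rm.T@v*100,2))
E
python3 d.py 0 0 .25
```

```text
[ 0.4313 -0.3196  0.022 ] [-1.3 -2.7  6.9] tool cm [ 1.248e+01  2.000e-02 -2.166e+01]
```

```bash
python3 -m handwheel '[{"tx":1.2,"ty":0,"tz":-2.1,"wx":0,"wy":0,"wz":0,"claw":0.1},{"tx":1.2,"ty":0,"tz":-2.1,"wx":0,"wy":0,"wz":0,"claw":0.1},{"tx":3.2,"ty":0,"tz":-5.6,"wx":0,"wy":0,"wz":0,"claw":0.1},{"tx":5,"ty":0,"tz":-8.7,"wx":0,"wy":0,"wz":0,"claw":0.1},{"tx":7,"ty":0,"tz":-12.1,"wx":0,"wy":0,"wz":0,"claw":0.1},{"tx":9,"ty":0,"tz":-15.6,"wx":0,"wy":0,"wz":0,"claw":0.1},{"tx":11,"ty":0,"tz":-19,"wx":0,"wy":0,"wz":0,"claw":0.1},{"tx":12.5,"ty":0,"tz":-21.6,"wx":0,"wy":0,"wz":0,"claw":0.1},{"tx":12.5,"ty":0,"tz":-21.6,"wx":0,"wy":0,"wz":0,"claw":0.1}]'; python3 - <<'E'
from h import *
log()
im,d=vision.get_image('wrist'); cv2.imwrite('pics/w6.png',im)
im,d=vision.get_image('side'); cv2.imwrite('pics/s6.png',im)
E
cat > lean.py <<'E'
from h import *
import plan, sys
th,x,gap,lift,roll=[float(a) for a in sys.argv[1:6]]
off=[float(a) for a in sys.argv[6:9]] if len(sys.argv)>6 else [0,0,0]
cen,Rw,n,u=plan.leanwheel(th,x,gap,lift,roll); tp,tR=plan.pick(30,205,.0085)
import numpy as np
# actual tip height at grasp: tcp .022 -> tip
tp=np.array([.4313-.490,-.3197+.283,.0221-.008])
p=cen+Rw.apply(tp)+np.array(off); Rt=Rw*tR; M=Rt.as_matrix()
print('target',np.round(p,4),'wheel c',np.round(cen,3)); delta(p,M[:,1],M[:,2])
s=plan.ik(p,Rt,sensors.observe()['joints'],6); print(len(s),np.round(s[0][1],2) if s else '')
E
python3 lean.py 20 .02 .01 .15 -20
```

```text
clock: 5.43
position: [0.433, -0.3195, 0.2769]
ee_rot: [-1.435, -2.267, -0.385]
force: [0.5, -0.0, -2.2]
width: 0.233
target [0.4132 0.1963 0.2463] wheel c [0.481 0.197 0.228]
t 5.5333 pos [ 0.4312 -0.3191  0.2713] q [ 0.96   0.616 -0.474  1.362 -0.031  1.651  0.949] F [ 0.3 -0.2 -2.7] w 0.234
tx 39.84 ty 20.33 tz 25.80 wx 6.5 wy -68.6 wz 16.5
3 [-0.54  0.5  -0.53  1.74  0.58  1.63 -1.07]
```

View pics/s6.png

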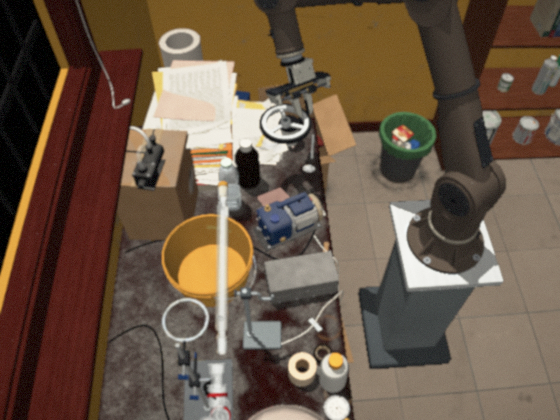

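View pics/w6.png

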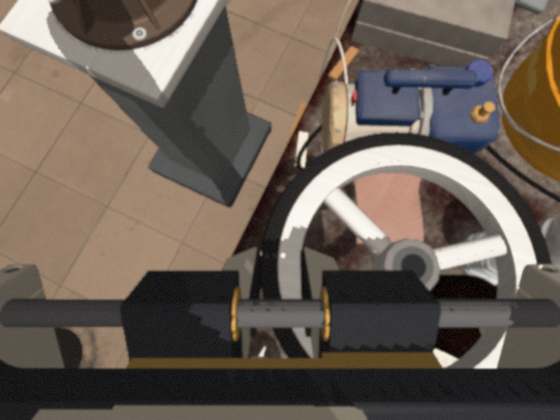

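```bash
python3 -m handwheel '[{"tx":4,"ty":1.7,"tz":0,"wx":0,"wy":-3,"wz":1,"claw":0.1},{"tx":7.5,"ty":3.4,"tz":1.5,"wx":1,"wy":-8,"wz":2,"claw":0.1},{"tx":11,"ty":5,"tz":3,"wx":1,"wy":-13,"wz":3,"claw":0.1},{"tx":14,"ty":6.5,"tz":4.5,"wx":2,"wy":-19,"wz":4,"claw":0.1},{"tx":17,"ty":8,"tz":6,"wx":3,"wy":-25,"wz":6,"claw":0.1},{"tx":20,"ty":9,"tz":7,"wx":3,"wy":-30,"wz":7,"claw":0.1},{"tx":23,"ty":10.2,"tz":8,"wx":3.2,"wy":-34,"wz":8,"claw":0.1},{"tx":23,"ty":10.2,"tz":8,"wx":3.2,"wy":-34,"wz":8,"claw":0.1},{"tx":23,"ty":10.2,"tz":8,"wx":3.2,"wy":-34,"wz":8,"claw":0.1}]';python3 lean.py 20 .02 .01 .15 -20
```

```text
clock: 6.28
position: [0.4202, -0.0558, 0.3159]
ee_rot: [1.817, 2.542, -0.176]
force: [0.8, -1.3, -2.4]
width: 0.233
target [0.4132 0.1963 0.2463] wheel c [0.481 0.197 0.228]
t 6.2833 pos [ 0.4202 -0.0558  0.3159] q [ 0.497  0.125 -0.627  1.839  0.171  1.273  0.145] F [ 0.8 -1.3 -2.4] w 0.233
tx 24.51 ty 7.98 tz 4.48 wx 3.5 wy -34.7 wz 8.9
3 [-0.53  0.5  -0.54  1.74  0.59  1.63 -1.07]
```

```bash
python3 -m handwheel '[{"tx":4,"ty":1,"tz":-1,"wx":0,"wy":-4,"wz":1,"claw":0.1},{"tx":8,"ty":2.5,"tz":-1,"wx":1,"wy":-9,"wz":2,"claw":0.1},{"tx":12,"ty":4,"tz":0,"wx":2,"wy":-15,"wz":4,"claw":0.1},{"tx":16,"ty":5,"tz":1,"wx":2,"wy":-21,"wz":5,"claw":0.1},{"tx":19,"ty":6,"tz":2,"wx":3,"wy":-27,"wz":7,"claw":0.1},{"tx":22,"ty":7,"tz":3,"wx":3,"wy":-32,"wz":8,"claw":0.1},{"tx":24.5,"ty":8,"tz":4,"wx":3.5,"wy":-34.7,"wz":9,"claw":0.1},{"tx":24.5,"ty":8,"tz":4,"wx":3.5,"wy":-34.7,"wz":9,"claw":0.1},{"tx":24.5,"ty":8,"tz":4,"wx":3.5,"wy":-34.7,"wz":9,"claw":0.1},{"tx":24.5,"ty":8,"tz":4,"wx":3.5,"wy":-34.7,"wz":9,"claw":0.1}]';python3 lean.py 20 .02 .015 .04 -20; python3 - <<'E'
from h import *
im,d=vision.get_image('wrist'); cv2.imwrite('pics/w7.png',im)
im,d,W=cloud('side'); np.save('s7.npy',W); cv2.imwrite('pics/s7.png',im); cv2.imwrite('pics/s7z.png',cv2.resize(im[150:400,200:450],None,fx=2.3,fy=2.3))
E
```

```text
clock: 7.12
position: [0.4161, 0.1947, 0.2479]
ee_rot: [1.646, 1.987, -0.697]
force: [0.7, -1.2, -1.5]
width: 0.235
target [0.4125 0.2013 0.1363] wheel c [0.481 0.202 0.118]
t 7.1167 pos [0.4161 0.1947 0.2479] q [-0.401  0.556 -0.729  1.719  0.643  1.7   -1.138] F [ 0.7 -1.2 -1.5] w 0.235
tx 7.70 ty 0.74 tz 8.09 wx -0.5 wy 0.0 wz 0.0
3 [-0.45  0.7  -0.7   1.81  0.72  1.54 -1.29]
```

View pics/s7z.png

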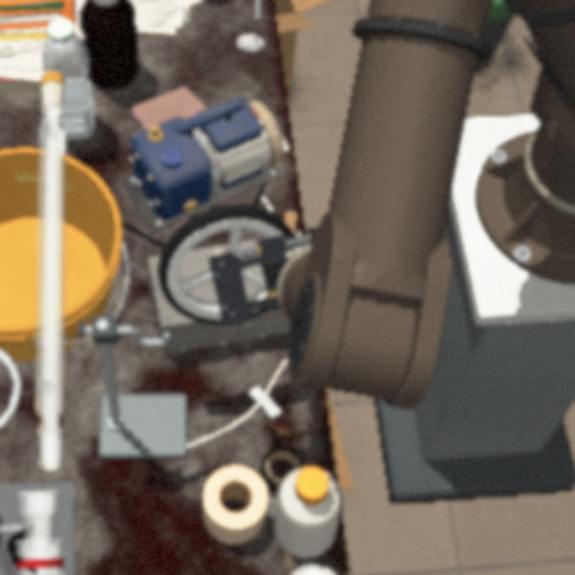

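View pics/w7.png

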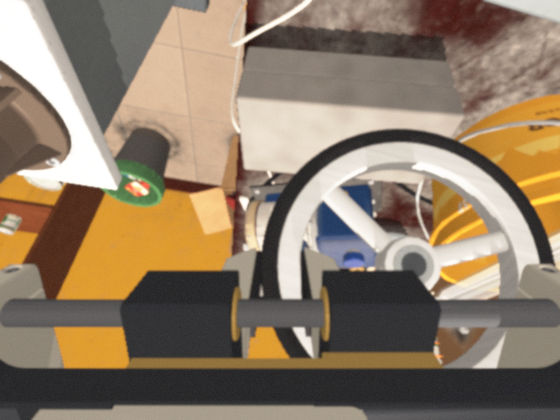

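```bash
python3 -m handwheel '[{"tx":2,"ty":0.2,"tz":1.6,"wx":0,"wy":0,"wz":0,"claw":0.1},{"tx":4,"ty":0.4,"tz":3.6,"wx":0,"wy":0,"wz":0,"claw":0.1},{"tx":6,"ty":0.6,"tz":5.8,"wx":-0.3,"wy":0,"wz":0,"claw":0.1},{"tx":7.7,"ty":0.7,"tz":8,"wx":-0.5,"wy":0,"wz":0,"claw":0.1},{"tx":7.7,"ty":0.7,"tz":8,"wx":-0.5,"wy":0,"wz":0,"claw":0.1},{"tx":7.7,"ty":0.7,"tz":8,"wx":-0.5,"wy":0,"wz":0,"claw":0.1}]';python3 lean.py 20 .02 .003 .004 -20; python3 - <<'E'
from h import *
im,d=vision.get_image('wrist'); cv2.imwrite('pics/w8.png',im)
im,d,W=cloud('top'); cv2.imwrite('pics/t8z.png',cv2.resize(im[150:300,130:330],None,fx=3,fy=3))
E
```

```text
clock: 7.72
position: [0.4141, 0.1986, 0.1413]
ee_rot: [1.648, 1.979, -0.683]
force: [0.7, -0.0, -1.1]
width: 0.233
target [0.4141 0.1894 0.1003] wheel c [0.482 0.19  0.082]
t 7.7167 pos [0.4141 0.1986 0.1413] q [-0.441  0.689 -0.696  1.814  0.714  1.54  -1.289] F [ 0.7 -0.  -1.1] w 0.233
tx 1.93 ty 0.17 tz 3.73 wx 0.1 wy 0.0 wz -0.5
3 [-0.44  0.74 -0.68  1.85  0.75  1.48 -1.33]
```

View pics/t8z.png

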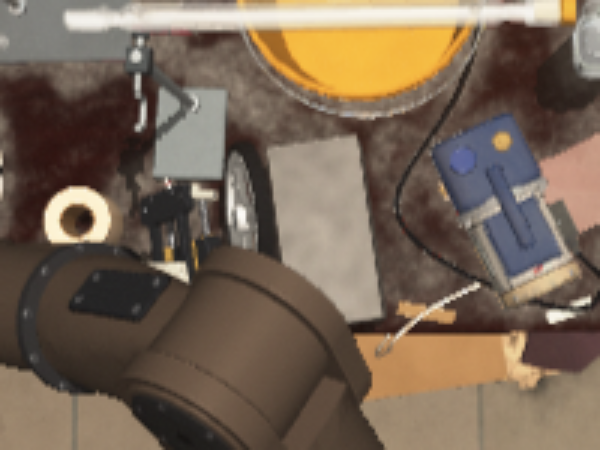

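View pics/w8.png

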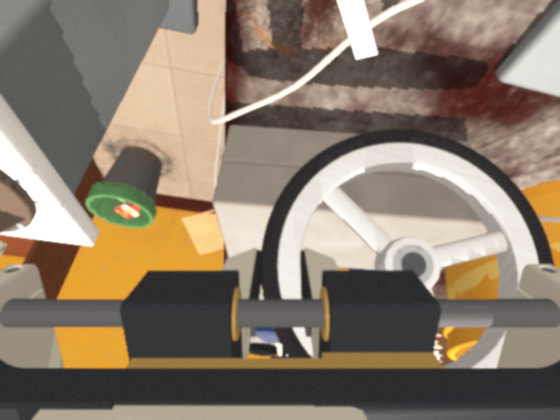

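```bash
python3 -m handwheel '[{"tx":1,"ty":0.1,"tz":1.8,"wx":0,"wy":0,"wz":0,"claw":0.1},{"tx":1.7,"ty":0.15,"tz":3.2,"wx":0,"wy":0,"wz":0,"claw":0.1},{"tx":1.9,"ty":0.2,"tz":3.6,"wx":0,"wy":0,"wz":0,"claw":0.1},{"tx":1.9,"ty":0.2,"tz":3.6,"wx":0,"wy":0,"wz":0,"claw":0.1}]';python3 lean.py 20 .02 .003 -.002 -20
```

```text
clock: 8.15
position: [0.414, 0.1915, 0.1008]
ee_rot: [1.646, 1.98, -0.681]
force: [-0.8, 0.3, -1.7]
width: 0.234
target [0.4141 0.1894 0.0943] wheel c [0.482 0.19  0.076]
t 8.15 pos [0.414  0.1915 0.1008] q [-0.445  0.741 -0.677  1.851  0.752  1.476 -1.335] F [-0.8  0.3 -1.7] w 0.234
tx 0.25 ty 0.03 tz 0.64 wx 0.2 wy -0.0 wz -0.4
3 [-0.44  0.75 -0.68  1.86  0.76  1.47 -1.33]
```

```bash
python3 -m handwheel '[{"tx":0.1,"ty":0,"tz":0.3,"wx":0,"wy":0,"wz":0,"claw":0.1},{"tx":0.25,"ty":0,"tz":0.6,"wx":0,"wy":0,"wz":0,"claw":0.1},{"tx":0.25,"ty":0,"tz":0.6,"wx":0,"wy":0,"wz":0,"claw":0.1}]';python3 lean.py 20 .02 .001 -.004 -20
```

```text
clock: 8.4
position: [0.4137, 0.1905, 0.0947]
ee_rot: [1.646, 1.981, -0.679]
force: [-0.7, -0.6, -1.1]
width: 0.234
target [0.4143 0.1874 0.0923] wheel c [0.483 0.188 0.074]
t 8.4 pos [0.4137 0.1905 0.0947] q [-0.446  0.748 -0.675  1.857  0.759  1.466 -1.343] F [-0.7 -0.6 -1.1] w 0.234
tx -0.09 ty 0.03 tz 0.39 wx 0.2 wy -0.1 wz -0.4
3 [-0.44  0.75 -0.67  1.86  0.76  1.46 -1.34]
```

```bash
python3 -m handwheel '[{"tx":0,"ty":0,"tz":0.4,"wx":0,"wy":0,"wz":0,"claw":0.1},{"tx":0,"ty":0,"tz":0.4,"wx":0,"wy":0,"wz":0,"claw":0.1},{"tx":0,"ty":0,"tz":0.4,"wx":0,"wy":0,"wz":0,"claw":0.1}]';python3 lean.py 20 .02 -.001 -.006 -20;  python3 - <<'E'
from h import *
im,d,W=cloud('side');cv2.imwrite('pics/s9z.png',cv2.resize(im[230:330,230:370],None,fx=5,fy=5))
im,d,W=cloud('top'); cv2.imwrite('pics/t9z.png',cv2.resize(im[180:280,180:280],None,fx=5,fy=5))
E
```

```text
clock: 8.65
position: [0.4135, 0.1876, 0.0923]
ee_rot: [1.645, 1.981, -0.68]
force: [-2.9, 0.6, 5.5]
width: 0.236
target [0.4146 0.1854 0.0903] wheel c [0.483 0.186 0.072]
t 8.65 pos [0.4135 0.1876 0.0923] q [-0.443  0.75  -0.674  1.863  0.762  1.46  -1.346] F [-2.9  0.6  5.5] w 0.236
tx -0.06 ty 0.09 tz 0.30 wx 0.2 wy -0.0 wz -0.4
3 [-0.44  0.75 -0.67  1.86  0.76  1.46 -1.34]
```

View pics/t9z.png

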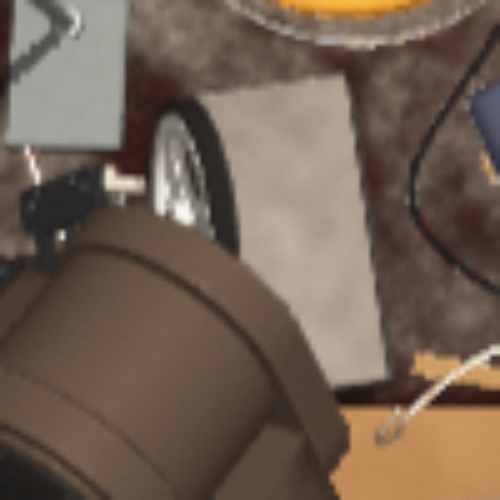

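View pics/s9z.png

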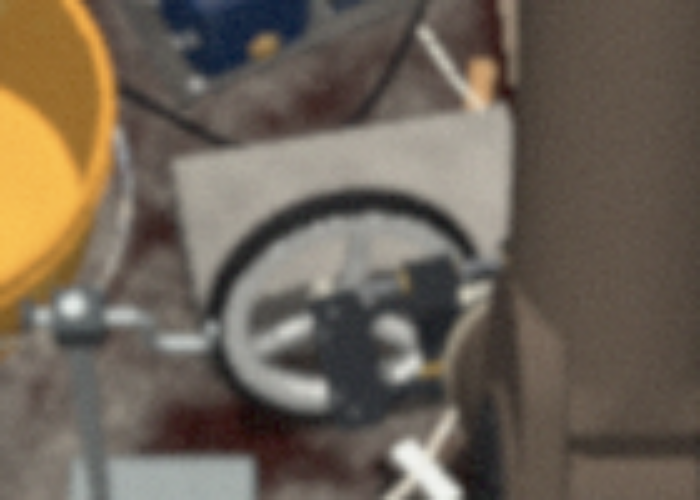

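```bash
python3 -m handwheel '[{"tx":-0.1,"ty":0,"tz":0.1,"wx":0,"wy":0,"wz":0,"claw":0.1},{"tx":-0.1,"ty":0,"tz":0.1,"wx":0,"wy":0,"wz":0,"claw":0.28},{"tx":-0.1,"ty":0,"tz":0.1,"wx":0,"wy":0,"wz":0,"claw":0.33},{"tx":-0.1,"ty":0,"tz":0.1,"wx":0,"wy":0,"wz":0,"claw":0.4},{"tx":-0.1,"ty":0,"tz":0.1,"wx":0,"wy":0,"wz":0,"claw":0.48},{"tx":-0.1,"ty":0,"tz":0.1,"wx":0,"wy":0,"wz":0,"claw":0.48},{"tx":-0.1,"ty":0,"tz":0.1,"wx":0,"wy":0,"wz":0,"claw":0.48}]';python3 - <<'E'
from h import *
s=log();print(s['force'],s['width'])
im,d,W=cloud('wrist');cv2.imwrite('pics/w10.png',im)
E
```

```text
clock: 9.33
position: [0.4142, 0.1865, 0.0915]
ee_rot: [1.646, 1.981, -0.679]
force: [-0.8, -0.1, -0.2]
width: 0.476
[-0.7802072  -0.07962653 -0.20228951] 0.47634128553989746
```

View pics/w10.png

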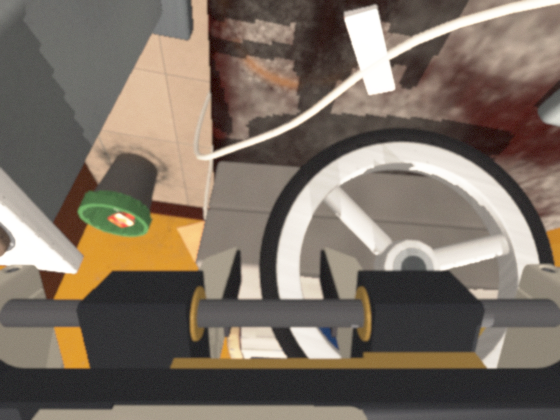

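```bash
python3 -m handwheel '[{"tx":0,"ty":0,"tz":-1.5,"wx":0,"wy":0,"wz":0,"claw":0.48},{"tx":0,"ty":0,"tz":-3.5,"wx":0,"wy":0,"wz":0,"claw":0.48},{"tx":0,"ty":0,"tz":-6.5,"wx":0,"wy":0,"wz":0,"claw":0.48},{"tx":1,"ty":0,"tz":-10,"wx":0,"wy":0,"wz":0,"claw":0.48},{"tx":3,"ty":0,"tz":-14,"wx":0,"wy":0,"wz":0,"claw":0.48},{"tx":4,"ty":0,"tz":-17,"wx":0,"wy":0,"wz":0,"claw":0.48},{"tx":4,"ty":0,"tz":-17,"wx":0,"wy":0,"wz":0,"claw":0.48},{"tx":4,"ty":0,"tz":-17,"wx":0,"wy":0,"wz":0,"claw":0.48},{"tx":4,"ty":0,"tz":-17,"wx":0,"wy":0,"wz":0,"claw":0.48}]';python3 - <<'E'
from h import *
s=log();print(s['force'],s['position'],s['dq'])
for n in ('wrist','side','top'):
    im,d,W=cloud(n);cv2.imwrite(f'pics/{n}11.png',im); np.save(f'{n}11.npy',W)
    r=nets.cut_out('wheel_center',n)
    for q in r[:2]: print(n,q['score'],q['uv'],q['region'].sum(),np.nanpercentile(W[q['region']],[2,50,98],axis=0).round(3).tolist())
    if r: np.save(f'{n}11r.npy',r[0]['region'])
im=cv2.imread('pics/side11.png');cv2.imwrite('pics/s11z.png',cv2.resize(im[210:350,230:390],None,fx=4,fy=4))
E
```

```text
clock: 10.13
position: [0.3999, 0.3251, 0.1956]
ee_rot: [1.645, 1.981, -0.68]
force: [-0.4, -0.3, -0.7]
width: 0.482
[-0.44663547 -0.30707241 -0.69651015] [0.39991904 0.32512914 0.19564506] [ 0.02008074  0.00109676  0.01113943  0.01886995  0.00044797 -0.00141127
  0.00126158]
wrist 0.61 [338.5, 213.6] 8448 [[0.409, 0.164, 0.013], [0.476, 0.2, 0.069], [0.555, 0.225, 0.14]]
wrist 0.46 [263.0, 332.0] 267 [[0.436, -0.477, 0.07], [0.462, -0.425, 0.087], [0.49, -0.416, 0.096]]
side 0.76 [298.5, 292.4] 1460 [[0.411, 0.153, 0.011], [0.484, 0.19, 0.084], [0.554, 0.222, 0.15]]
top 0.71 [218.6, 225.7] 731 [[0.407, 0.151, 0.0], [0.48, 0.186, 0.092], [0.552, 0.222, 0.152]]
```

View pics/s11z.png

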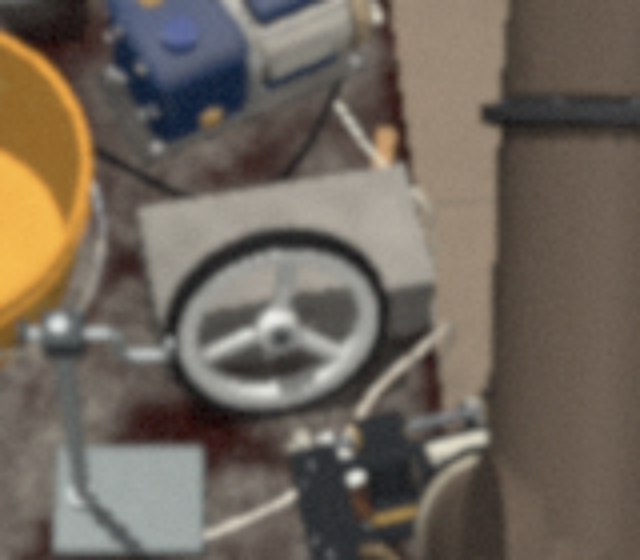

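View pics/wrist11.png

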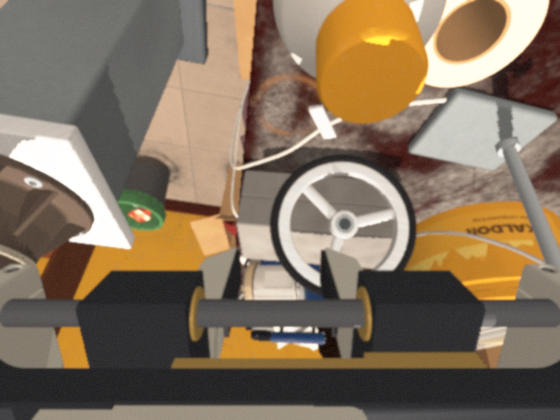

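```bash
cat > fitw.py <<'E'
from h import *
import plan
def fitplane(W,reg,verbose=True):
    k=cv2.erode(reg.astype(np.uint8),np.ones((3,3)))>0
    P=W[k];P=P[~np.isnan(P[:,0])]
    P=P[(P[:,2]>.005)&(P[:,2]<.17)]
    rng=np.random.default_rng(0);best=0
    for _ in range(800):
        a=P[rng.choice(len(P),3,replace=False)];n=np.cross(a[1]-a[0],a[2]-a[0]);L=np.linalg.norm(n)
        if L<1e-4: continue
        n/=L
        if n[1]<0:n=-n
        if n[1]<.8: continue
        d=(P-a[0])@n; c=(np.abs(d)<.003).sum()
        if c>best: best=c;bn=n;bp=a[0]
    I=P[np.abs((P-bp)@bn)<.004]; m=I.mean(0); n=np.linalg.svd(I-m)[2][2]; n*=np.sign(n[1])
    # centre: extents in plane
    u=np.array([0,0,1.])-n*n[2];u/=np.linalg.norm(u);e=np.cross(u,n)
    a=(I-m)@e;b=(I-m)@u
    (x,y),r=cv2.minEnclosingCircle(np.stack([a,b],1).astype(np.float32)); c=m+x*e+y*u
    print(len(P),len(I),'n',n.round(3),'tilt',np.degrees(np.arcsin(n[2])).round(1),'yaw',np.degrees(np.arctan2(-n[0],n[1])).round(1),'front centre',c.round(4),'r',round(r,4),'mid centre',(c-.008*n).round(4))
    return c,n
if __name__=='__main__':
    for n in ('wrist','side','top'):
        fitplane(np.load(f'{n}11.npy'),np.load(f'{n}11r.npy'))
    for th in (18,20,22): print(th,plan.leanwheel(th,.02)[0].round(4))
E
python3 fitw.py
```

```text
7278 6475 n [-0.119  0.911  0.395] tilt 23.2 yaw 7.5 front centre [0.482  0.1943 0.0801] r 0.0782 mid centre [0.4829 0.187  0.077 ]
1022 766 n [-0.113  0.915  0.387] tilt 22.8 yaw 7.0 front centre [0.4848 0.1916 0.0825] r 0.0795 mid centre [0.4857 0.1843 0.0794]
550 346 n [-0.117  0.917  0.381] tilt 22.4 yaw 7.3 front centre [0.4816 0.1885 0.0898] r 0.0784 mid centre [0.4825 0.1812 0.0868]
18 [0.4827 0.1866 0.0786]
20 [0.4827 0.187  0.0779]
22 [0.4826 0.1875 0.0772]
```

```bash
python3 - <<'E'
from h import *
for n in ('top','side'):
    W=np.load(f'{n}11.npy'); im=cv2.imread(f'pics/{n}11.png')
    P=W.reshape(-1,3); C=im.reshape(-1,3).astype(int)
    k=np.all((P>[.52,.23,.007])&(P<[.67,.35,.02]),axis=1)
    gray=(np.abs(C[:,0]-C[:,2])<30)&(C.mean(1)>75)
    Q=P[k&gray]; r=cv2.minAreaRect((Q[:,:2]*1000).astype(np.float32)); print(n,len(Q),r, np.median(Q[:,2]))
    for z0,z1 in ((.235,.262),(.262,.272),(.272,.29)):
        k=np.all((P>[.53,.25,z0])&(P<[.66,.31,z1]),axis=1); Q=P[k]; print(z0,len(Q),Q[np.argsort(Q[:,0])].round(3)[:40].tolist())
im=cv2.imread('pics/top11.png');cv2.imwrite('pics/t11z.png',cv2.resize(im[150:230,150:250],None,fx=7,fy=7,interpolation=cv2.INTER_CUBIC))
im=cv2.imread('pics/side11.png');cv2.imwrite('pics/s11h.png',cv2.resize(im[280:355,235:315],None,fx=8,fy=8,interpolation=cv2.INTER_CUBIC))
E
```

```text
top 600 ((590.2185668945312, 283.7348937988281), (87.55232238769531, 146.62977600097656), 80.15970611572266) 0.011962294057062617
0.235 32 [[0.555, 0.283, 0.252], [0.555, 0.286, 0.251], [0.557, 0.284, 0.261], [0.557, 0.287, 0.258], [0.557, 0.282, 0.255], [0.559, 0.282, 0.242], [0.56, 0.287, 0.26], [0.561, 0.281, 0.248], [0.562, 0.284, 0.246], [0.564, 0.286, 0.249], [0.565, 0.284, 0.245], [0.565, 0.282, 0.245], [0.568, 0.287, 0.246], [0.568, 0.285, 0.245], [0.569, 0.283, 0.239], [0.571, 0.282, 0.242], [0.571, 0.285, 0.242], [0.571, 0.288, 0.241], [0.573, 0.281, 0.247], [0.574, 0.285, 0.242], [0.576, 0.281, 0.248], [0.577, 0.285, 0.243], [0.58, 0.285, 0.245], [0.58, 0.282, 0.243], [0.582, 0.281, 0.247], [0.584, 0.286, 0.239], [0.584, 0.283, 0.252], [0.585, 0.281, 0.246], [0.586, 0.284, 0.261], [0.586, 0.282, 0.257], [0.587, 0.28, 0.254], [0.591, 0.282, 0.245]]
0.262 28 [[0.559, 0.283, 0.264], [0.587, 0.285, 0.268], [0.588, 0.28, 0.267], [0.588, 0.283, 0.266], [0.59, 0.284, 0.271], [0.59, 0.282, 0.27], [0.593, 0.282, 0.272], [0.593, 0.285, 0.27], [0.599, 0.282, 0.27], [0.601, 0.282, 0.2
[... 3516 characters left out ...]
 [0.606, 0.283, 0.273], [0.606, 0.285, 0.272], [0.608, 0.282, 0.276], [0.608, 0.284, 0.276], [0.61, 0.273, 0.281], [0.61, 0.283, 0.285], [0.61, 0.275, 0.278], [0.61, 0.284, 0.281], [0.61, 0.277, 0.277], [0.61, 0.287, 0.282], [0.61, 0.29, 0.282], [0.61, 0.291, 0.279], [0.61, 0.294, 0.279], [0.611, 0.294, 0.274], [0.612, 0.278, 0.284], [0.612, 0.273, 0.28], [0.612, 0.279, 0.282], [0.612, 0.282, 0.282], [0.612, 0.285, 0.282], [0.612, 0.288, 0.283], [0.612, 0.289, 0.281], [0.612, 0.291, 0.28], [0.613, 0.293, 0.279], [0.613, 0.295, 0.276], [0.614, 0.277, 0.282], [0.614, 0.279, 0.282], [0.614, 0.272, 0.278], [0.615, 0.285, 0.283], [0.615, 0.281, 0.28], [0.615, 0.286, 0.281], [0.615, 0.289, 0.281]]
```

View pics/t11z.png

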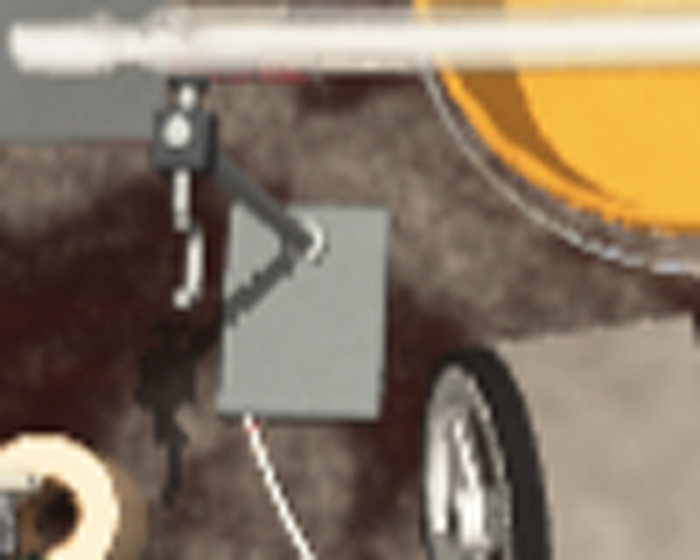

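View pics/s11h.png

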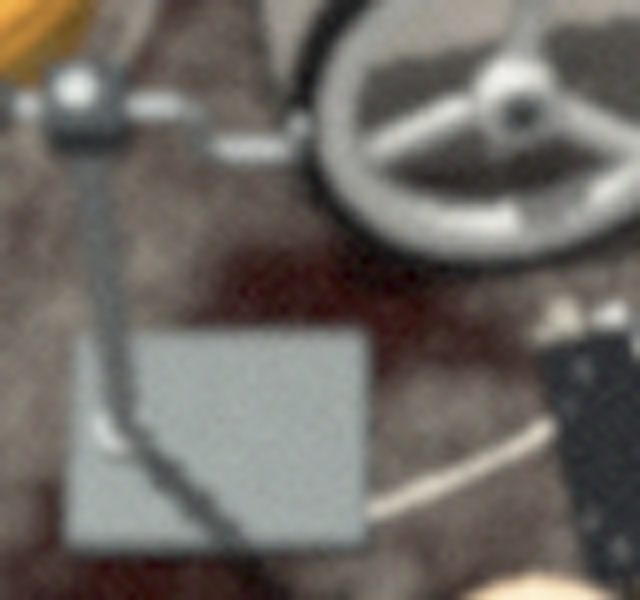

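```bash
python3 - <<'E'
from h import *
def onz(n,uv,z):
    m,Rm,t=campose(n); s=cv2.undistortPoints(np.array(uv,float).reshape(-1,1,2),m['K'],np.array([m['k1'],0,0,0,0.])).reshape(-1,2)
    D=np.c_[s,np.ones(len(s))]@Rm.T; return t+D*((z-t[2])/D[:,2])[:,None]
uv=np.array([[232,205],[388,208],[380,418],[217,412]])/7+[150,150]-.5*(1-1/7)
C=onz('top',uv,.012); print('top base',C.round(4).tolist())
for a,b in((3,0),(2,1)): d=C[b]-C[a]; print('yaw',np.degrees(np.arctan2(d[1],d[0])),np.linalg.norm(d))
for a,b in((1,0),(2,3)): d=C[b]-C[a]; print('yaw',np.degrees(np.arctan2(-d[0],d[1])),np.linalg.norm(d))
print('base centre',C.mean(0))
uv=np.array([[75,330],[372,326],[370,545],[62,548]])/8+[235,280]
C=onz('side',uv,.012); print('side base',C.round(4).tolist(),C.mean(0))
for a,b in((1,0),(2,3)): d=C[b]-C[a]; print('yaw',np.degrees(np.arctan2(d[1],d[0])),np.linalg.norm(d))
for a,b in((0,3),(1,2)): d=C[b]-C[a]; print('yaw',np.degrees(np.arctan2(-d[0],d[1])),np.linalg.norm(d))
# hook pts in top: boss centre, bottom bar
for n,l in (('top',[((176,130),7,(150,150),.285,'rod'),((182,210),7,(150,150),.2700,'arm'),((194,250),7,(150,150),.245,'bar'),((184,300),7,(150,150),.261,'tip')]),('side',[((75,85),8,(235,280),.285,'rod'),((160,105),8,(235,280),.2700,'arm'),((250,148),8,(235,280),.2415,'bar'),((300,125),8,(235,280),.261,'tip')])):
    for p,f,o,z,k in l: print(n,k,onz(n,[np.array(p)/f+o],z)[0].round(4))
E
```

```text
top base [[0.6437, 0.3184, 0.012], [0.6408, 0.2424, 0.012], [0.5382, 0.246, 0.012], [0.5425, 0.3249, 0.012]]
yaw -3.6500899252860393 0.10137806622770824
yaw -2.0131922297731517 0.10260920097004039
yaw -2.2157371463493614 0.07611392539261982
yaw -3.130963513653415 0.07902438916362413
base centre [0.59129531 0.28290978 0.012     ]
side base [[0.6389, 0.2423, 0.012], [0.5337, 0.2466, 0.012], [0.5391, 0.3274, 0.012], [0.645, 0.3227, 0.012]] [0.5891877  0.28476064 0.012     ]
yaw -2.340879022707851 0.10529854062416483
yaw -2.5209034222647166 0.10600508705204821
yaw -4.34379990887968 0.08061548491381149
yaw -3.835996309609101 0.08092685337939408
top rod [0.6231 0.2813 0.285 ]
top arm [0.5928 0.2819 0.27  ]
top bar [0.5805 0.2825 0.245 ]
top tip [0.557  0.2828 0.261 ]
side rod [0.6229 0.2818 0.285 ]
side arm [0.5985 0.2823 0.27  ]
side bar [0.5726 0.2842 0.2415]
side tip [0.5573 0.2868 0.261 ]
```

```bash
cat > plan2.py <<'E'
from ik import *
n0=np.array([-.117,.9135,.390]); n0/=np.linalg.norm(n0); c0=np.array([.483,.187,.0775])
u0=np.array([0,0,1.])-n0*n0[2]; u0/=np.linalg.norm(u0); e0=np.cross(n0,u0)*-1  # ~+x
e0=np.cross(u0,n0)*1.0
if e0[0]<0: e0=-e0
ys=np.radians(-2.8); hx=np.array([np.cos(ys),np.sin(ys),0]); hy=np.array([-hx[1],hx[0],0]); seat=np.array([.573,.2845,.245]); up=np.array([0,0,1.])
RG=.066  # radius at TCP-? grasp point radius
def grasp(phi,sg,rg=RG,back=0):
    p=np.radians(phi); rho=u0*np.cos(p)-e0*np.sin(p); z=-rho
    gp=c0+rho*rg; tcp=gp+z*.005-z*back; return tcp,frame(sg*n0,z)
def hang(phi,side,sg,rg=RG,dx=0,dz=0,sag=0):
    """side=-1: gripper on -y side. axle n -> side*hx ... """
    p=np.radians(phi); e=hy*(-side)   # e0 -> e ; gripper lies at -e
    n=np.cross(e,up)*1.0
    # keep handedness same as lean: n0 = ? 
    h=np.dot(np.cross(e0,u0),n0); n=np.cross(e,up)*h
    n/=np.linalg.norm(n); rho=up*np.cos(p)-e*np.sin(p); z=-rho
    cen=seat+hx*dx+up*(dz-.058); gp=cen+rho*rg; return gp+z*.005,frame(sg*n,z),n
if __name__=='__main__':
    q=np.array([-.45,.6,-.7,1.7,.7,1.6,-1.3])
    for phi in (25,35,45):
        for sg in (1,-1):
            p,Rt=grasp(phi,sg); s=ik(p,Rt,q,16)
            print('G',phi,sg,p.round(3),Rt.as_matrix()[:,2].round(2),len(s),s[0][1].round(2) if s else '')
            if not s: continue
            for side in (-1,1):
                p2,R2,n=hang(phi,side,sg); s2=ik(p2,R2,s[0][1],16)
                print('   H',side,n.round(2),p2.round(3),R2.as_matrix()[:,2].round(2),len(s2),s2[0][1].round(2) if s2 else '', [v.round(2).tolist() for v in elbow(s2[0][1])] if s2 else '')
E
python3 plan2.py
```

```text
G 25 1 [0.46  0.162 0.128] [ 0.37  0.4  -0.83] 5 [ 0.69  0.48 -1.13  2.38  1.5   0.14 -0.12]
   H -1 [-1.    0.05 -0.  ] [0.572 0.259 0.242] [ 0.02  0.42 -0.91] 14 [ 0.49  0.7  -1.25  1.68  0.39  0.94  2.33] [[0.3, -0.2, 0.7], [0.56, 0.11, 0.57]]
   H 1 [ 1.   -0.05 -0.  ] [0.574 0.31  0.242] [-0.02 -0.42 -0.91] 11 [-0.33  0.79 -0.82  1.23  0.73  1.76 -1.17] [[0.39, 0.09, 0.67], [0.58, 0.46, 0.57]]
G 25 -1 [0.46  0.162 0.128] [ 0.37  0.4  -0.83] 0 
G 35 1 [0.451 0.163 0.124] [ 0.53  0.39 -0.75] 8 [ 0.69  0.58 -1.25  2.55  2.39  0.48 -1.05]
   H -1 [-1.    0.05 -0.  ] [0.571 0.25  0.237] [ 0.03  0.57 -0.82] 13 [ 0.61  0.74 -1.25  1.75  0.22  0.8   2.54] [[0.29, -0.24, 0.68], [0.56, 0.05, 0.53]]
   H 1 [ 1.   -0.05 -0.  ] [0.575 0.319 0.237] [-0.03 -0.57 -0.82] 11 [-0.4   0.91 -0.91  1.12  0.89  1.98 -1.23] [[0.42, 0.14, 0.61], [0.58, 0.52, 0.53]]
G 35 -1 [0.451 0.163 0.124] [ 0.53  0.39 -0.75] 5 [ 0.66  0.54 -1.19  2.55  2.48  0.46  2.  ]
   H -1 [-1.    0.05 -0.  ] [0.571 0.25  0.237] [ 0.03  0.57 -0.82] 8 [ 0.59  0.71 -1.2   1.75  0.15  0.79 -0.55] [[0.28, -0.23, 0.7], [0.56, 0.05, 0.53]]
   H 1 [ 1.   -0.05 -0.  ] [0.575 0.319 0.237] [-0.03 -0.57 -0.82] 5 [-0.39  0.92 -0.91  1.12  0.89  1.98  1.91] [[0.42, 0.14, 0.61], [0.58, 0.52, 0.53]]
G 45 1 [0.442 0.165 0.117] [ 0.67  0.36 -0.65] 0 
G 45 -1 [0.442 0.165 0.117] [ 0.67  0.36 -0.65] 0
```

```bash
cat > plan3.py <<'E'
from plan2 import *
def grasp(phi,tau,sg,rg=.068,back=0,c=c0,n=n0):
    u=up-n*n[2];u=u/np.linalg.norm(u);e=np.cross(u,n); e=e*np.sign(e[0])
    p,t=np.radians([phi,tau]); rho=u*np.cos(p)-e*np.sin(p); z=-(u*np.cos(t)-e*np.sin(t))
    return c+rho*rg+z*(.005-back),frame(sg*n,z)
def hang(phi,tau,side,sg,rg=.068,dx=0,dz=0,dy=0):
    e=hy*(-side); h=np.dot(np.cross(e0,u0),n0); n=np.cross(e,up)*h
    p,t=np.radians([phi,tau]); rho=up*np.cos(p)-e*np.sin(p); z=-(up*np.cos(t)-e*np.sin(t))
    return seat+hx*dx+hy*dy+up*(dz-.058)+rho*rg+z*.005,frame(sg*n,z)
def marg(q): return np.min(np.minimum(q-LO,HI-q)/1.0)
if __name__=='__main__':
    q0=np.array([-.45,.6,-.7,1.7,.7,1.6,-1.3])
    for phi,tau in ((35,0),(35,10),(35,15),(35,20),(40,15),(-35,0),(-35,-15),(-35,-25),(-35,-35)):
        for sg in (1,-1):
            p,Rt=grasp(phi,tau,sg); s=ik(p,Rt,q0,14)
            if not s: print('G',phi,tau,sg,'none');continue
            b=max(s,key=lambda t:marg(t[1]))[1]
            print('G',phi,tau,sg,p.round(3),Rt.as_matrix()[:,2].round(2),len(s),s[0][1].round(2),'best',round(marg(b),2),b.round(2))
            for side in (-1,1):
                p2,R2=hang(phi,tau,side,sg); s2=ik(p2,R2,s[0][1],14)
                if s2:
                    b=max(s2,key=lambda t:marg(t[1]))[1]
                    print('   H',side,p2.round(3),R2.as_matrix()[:,2].round(2),len(s2),s2[0][1].round(2),'best',round(marg(b),2),b.round(2))
E
python3 plan3.py
```

```text
G 35 0 1 [0.447 0.162 0.124] [-0.05  0.39 -0.92] 7 [ 0.7   0.72 -1.25  2.05  0.45  0.74  0.97] best 0.48 [ 0.12  0.4  -0.36  2.09 -0.42  0.68  1.81]
   H -1 [0.571 0.246 0.238] [-0.  0. -1.] 5 [ 0.22  0.75 -1.25  1.52  0.71  1.39  2.01] best 0.36 [-0.14  0.49 -0.52  1.55  0.26  1.17  2.38]
   H 1 [0.575 0.323 0.238] [ 0. -0. -1.] 9 [-0.16  0.6  -0.71  1.44  0.4   1.25 -0.96] best 0.84 [-0.61  0.49  0.03  1.48 -0.01  1.16 -0.63]
G 35 0 -1 [0.447 0.162 0.124] [-0.05  0.39 -0.92] 8 [ 0.36  0.46 -0.68  2.07 -0.18  0.65 -1.56] best 0.5 [ 0.41  0.48 -0.76  2.07 -0.12  0.65 -1.62]
   H -1 [0.571 0.246 0.238] [ 0. -0. -1.] 9 [-0.01  0.54 -0.73  1.54  0.38  1.21 -0.86] best 0.88 [-0.68  0.44  0.28  1.6  -0.13  1.12 -0.42]
   H 1 [0.575 0.323 0.238] [-0.  0. -1.] 4 [ 0.03  0.75 -1.13  1.42  0.68  1.39  1.98] best 0.48 [-0.25  0.56 -0.55  1.45  0.3   1.22  2.26]
G 35 10 1 [0.448 0.163 0.124] [ 0.12  0.4  -0.91] 7 [ 0.75  0.63 -1.25  2.19  0.55  0.49  0.86] best 0.33 [ 0.09  0.32 -0.32  2.24 -0.66  0.47  2.03]
   H -1 [0.571 0.246 0.238] [ 0.01  0.17 -0.98] 5 [ 0.34  0.71 -1.25  1.59  0.6   1.2 
[... 6184 characters left out ...]
.82] 5 [-0.4   0.91 -0.91  1.12  0.88  1.98  1.92] best 0.3 [-0.78  0.76 -0.04  1.16  0.41  1.7   2.23]
   H 1 [0.571 0.248 0.239] [ 0.03  0.57 -0.82] 9 [ 0.43  0.55 -0.88  1.76 -0.21  0.78 -0.23] best 0.66 [ 0.    0.41 -0.24  1.79 -0.66  0.89  0.15]
G -35 -35 -1 [0.521 0.172 0.125] [-0.61  0.24 -0.75] 8 [ 0.12  0.88 -0.56  1.39 -0.05  1.51 -1.68] best 0.49 [ 0.06  0.86 -0.44  1.39 -0.12  1.51 -1.61]
   H -1 [0.575 0.321 0.239] [-0.03 -0.57 -0.82] 10 [-0.54  0.82 -0.55  1.13  0.68  1.84 -1.1 ] best 0.39 [-1.04  0.79  0.48  1.2   0.13  1.61 -0.69]
   H 1 [0.571 0.248 0.239] [ 0.03  0.57 -0.82] 12 [-0.55  0.43  0.52  1.84 -0.96  1.09 -2.72] best 0.16 [-0.81  0.53  0.94  1.86 -1.12  1.27 -2.58]
```

```bash
python3 - <<'E'
import numpy as np
P=np.vstack([np.load('top.npy').reshape(-1,3),np.load('side.npy').reshape(-1,3)]);P=P[~np.isnan(P[:,0])]
# max-height grid 3cm
xs=np.arange(.36,.9,.03);ys=np.arange(-.2,.6,.04)
print('x\\y',' '.join('%4d'%round(y*100) for y in ys))
for x in xs[::-1]:
    print('%.2f'%x,' '.join('%4d'%(1000*max(0,P[(P[:,0]>=x)&(P[:,0]<x+.03)&(P[:,1]>=y)&(P[:,1]<y+.04),2].max(initial=0))) for y in ys))
E
```

```text
x\y  -20  -16  -12   -8   -4    0    4    8   12   16   20   24   28   32   36   40   44   48   52   56
0.90  441  440  440  440  440  441  443  441  439  440  440  440  442  442  438  440  439  438  441  441
0.87  294  413  412  418  361    9    7    7    9   11    9   13   17   12    8   11   12    8    9   10
0.84  301  405  404  413  353  144  143  140  141    7   12    9    9   14   13   16   11   11   10    7
0.81  295  337  292  290  287  144   76   55  142  143    7   10   10    9    8   11    9   14   13    8
0.78  291  293  292  293  285   64   17   16   57  142  135   10   11   20  408  407   21   25   23    8
0.75   10    9   10  137  144   16   18   16   16  141  142    7   12  408  409  407  410  409   23    0
0.72    8   12   10  140  138   16   16   16   15  105  140    8    8  408  396  406  475  473  405  222
0.69  198  174  175  204  203  178  175  175  177  175  178  178  204  406  406  408  404  294  294  366
0.66  221  184  174  206  195  177  175  177  176  180  177  178  205  174  171   22  307  297  294  368
0.63  218  178    9    8  141  143   56   16  140  
[... 298 characters left out ...]
    9   90   91   86    8   22  263   19   11    8    9  129  135  122
0.51   30   37  123  163  141  116   14   88   89   87    9   15   19   12   67   69    8  126  133  129
0.48   30   89  156  168  124   12   83   90   89   86    9    8   13   54   69   67    8  115  132  133
0.45   18  118  166  166   98   16   85   87   90   83    7   11   11   22   71   70   12   75  130  132
0.42   55  129  163  130   20   16   86   88   87   83   10   12   11   27  131  165  125   35  106  128
0.39   37  109  111  122   13   12   89   87   91   86    9    8    8   27  161  169  127   36   32   71
0.36   18   15   82   88   10   11   86   89   88   81    9    8    9    9  125  130  116   35   29   30
```

```bash
cat > p4.py <<'E'
from plan3 import *
q0=np.array([-.45,.6,-.7,1.7,.7,1.6,-1.3])
for pg,tg,roll in ((10,-18,30),(10,-10,25),(5,-15,32),(0,-20,35)):
    for sg in (1,-1):
        p,Rt=grasp(pg,tg,sg,.07); s=ik(p,Rt,q0,14)
        if not s: print('none');continue
        print('G',pg,tg,sg,p.round(3),Rt.as_matrix()[:,2].round(2),len(s),s[0][1].round(2))
        p2,R2=hang(pg+roll,tg+roll,-1,sg,.07); s2=ik(p2,R2,s[0][1],14)
        if s2: print('   H',p2.round(3),R2.as_matrix()[:,2].round(2),len(s2),s2[0][1].round(2),[e.round(2) for e in elbow(s2[0][1])])
E
python3 p4.py
```

```text
G 10 -18 1 [0.473 0.16  0.137] [-0.35  0.33 -0.88] 6 [ 0.56  0.9  -1.22  1.73  0.37  1.2   1.05]
   H [0.571 0.241 0.236] [ 0.01  0.21 -0.98] 5 [ 0.38  0.71 -1.25  1.61  0.57  1.16  2.16] [array([ 0.32, -0.17,  0.7 ]), array([0.57, 0.17, 0.58])]
G 10 -18 -1 [0.473 0.16  0.137] [-0.35  0.33 -0.88] 8 [ 0.23  0.62 -0.58  1.76 -0.12  1.11 -1.61]
   H [0.571 0.241 0.236] [ 0.01  0.21 -0.98] 9 [ 0.21  0.54 -0.87  1.62  0.27  1.04 -0.74] [array([ 0.27, -0.09,  0.75]), array([0.57, 0.17, 0.58])]
G 10 -10 1 [0.473 0.161 0.136] [-0.22  0.36 -0.91] 6 [ 0.63  0.84 -1.25  1.84  0.41  1.03  1.01]
   H [0.571 0.246 0.24 ] [ 0.01  0.26 -0.97] 5 [ 0.4   0.7  -1.25  1.62  0.53  1.11  2.19] [array([ 0.32, -0.17,  0.7 ]), array([0.57, 0.15, 0.58])]
G 10 -10 -1 [0.473 0.161 0.136] [-0.22  0.36 -0.91] 8 [ 0.3   0.56 -0.63  1.86 -0.12  0.94 -1.61]
   H [0.571 0.246 0.24 ] [ 0.01  0.26 -0.97] 9 [ 0.26  0.55 -0.92  1.63  0.25  1.01 -0.72] [array([ 0.27, -0.11,  0.75]), array([0.57, 0.15, 0.58])]
G 5 -15 1 [0.479 0.161 0.137] [-0.3   0.34 -0.89] 6 [ 0.58  0.9  -1.25  1.75  0.41  1.16  1.02]
   H [0.571 0.244 
[... 167 characters left out ...]
   0.34 -0.89] 8 [ 0.25  0.61 -0.59  1.78 -0.12  1.05 -1.61]
   H [0.571 0.244 0.238] [ 0.01  0.29 -0.96] 9 [ 0.29  0.55 -0.94  1.65  0.23  0.98 -0.69] [array([ 0.27, -0.12,  0.75]), array([0.57, 0.14, 0.58])]
G 0 -20 1 [0.485 0.162 0.138] [-0.39  0.32 -0.87] 7 [ 0.54  0.95 -1.24  1.67  0.39  1.27  1.03]
   H [0.571 0.246 0.24 ] [ 0.01  0.26 -0.97] 5 [ 0.4   0.7  -1.25  1.62  0.53  1.11  2.19] [array([ 0.32, -0.17,  0.7 ]), array([0.57, 0.15, 0.58])]
G 0 -20 -1 [0.485 0.162 0.138] [-0.39  0.32 -0.87] 8 [ 0.22  0.66 -0.59  1.7  -0.1   1.17 -1.63]
   H [0.571 0.246 0.24 ] [ 0.01  0.26 -0.97] 9 [ 0.27  0.55 -0.93  1.63  0.26  1.01 -0.73] [array([ 0.27, -0.11,  0.75]), array([0.57, 0.15, 0.58])]
```

```bash
cat > g2.py <<'E'
import sys
from h import *
import plan3
back=float(sys.argv[1])
p,Rt=plan3.grasp(5,-15,-1,.07,back); M=Rt.as_matrix(); print('target',p.round(4)); delta(p,M[:,1],M[:,2])
s=plan3.ik(p,Rt,sensors.observe()['joints'],5); print(len(s),s[0][1].round(2) if s else '')
E
python3 g2.py .09; python3 d.py 0 0 .1
```

```text
target [0.5063 0.1303 0.2173]
t 10.4333 pos [0.4001 0.3248 0.1958] q [-0.62   0.739 -0.704  1.536  0.643  1.752 -1.291] F [-0.1 -0.4 -0.1] w 0.477
tx -17.73 ty 7.27 tz 11.32 wx 55.3 wy 41.0 wz 74.2
1 [ 0.22  0.52 -0.47  1.65 -0.19  1.27 -1.53]
[0.4001 0.3248 0.1958] [-0.1 -0.4 -0.1] tool cm [-6.4  -0.74 -7.65]
```

```bash
python3 -m handwheel '[{"tx":-2.2,"ty":-0.2,"tz":-2.8,"wx":0,"wy":0,"wz":0,"claw":0.48},{"tx":-4.8,"ty":-0.5,"tz":-5.8,"wx":2,"wy":1.5,"wz":2.7,"claw":0.48},{"tx":-7,"ty":-0.5,"tz":-8,"wx":5.5,"wy":4.1,"wz":7.4,"claw":0.48},{"tx":-10,"ty":0.5,"tz":-8,"wx":9,"wy":6.6,"wz":12,"claw":0.48},{"tx":-13,"ty":1.5,"tz":-7,"wx":12.5,"wy":9.2,"wz":16.7,"claw":0.48},{"tx":-15,"ty":2,"tz":-6,"wx":16,"wy":11.8,"wz":21.5,"claw":0.48},{"tx":-17,"ty":2.6,"tz":-4.2,"wx":19.5,"wy":14.4,"wz":26,"claw":0.48},{"tx":-17,"ty":2.6,"tz":-4.2,"wx":23,"wy":17,"wz":31,"claw":0.48},{"tx":-17,"ty":2.6,"tz":-4.2,"wx":27.6,"wy":20.5,"wz":37,"claw":0.48},{"tx":-17,"ty":2.6,"tz":-4.2,"wx":27.6,"wy":20.5,"wz":37,"claw":0.48},{"tx":-17,"ty":2.6,"tz":-4.2,"wx":27.6,"wy":20.5,"wz":37,"claw":0.48}]'; python3 g2.py .12
```

```text
clock: 11.35
position: [0.4527, 0.2274, 0.335]
ee_rot: [2.68, 1.385, -0.663]
force: [-0.1, 0.9, 0.3]
width: 0.479
target [0.5154 0.1201 0.244 ]
t 11.35 pos [0.4527 0.2274 0.335 ] q [-0.207  0.52  -0.604  1.359  0.202  1.778 -1.428] F [-0.1  0.9  0.3] w 0.479
tx -1.44 ty 12.68 tz 8.63 wx 27.6 wy 20.5 wz 37.1
1 [ 0.22  0.51 -0.46  1.59 -0.2   1.34 -1.53]
```

```bash
python3 -m handwheel '[{"tx":-0.1,"ty":1,"tz":0,"wx":3.7,"wy":2.7,"wz":5,"claw":0.48},{"tx":-0.2,"ty":2.5,"tz":0,"wx":7.2,"wy":5.3,"wz":9.7,"claw":0.48},{"tx":-0.4,"ty":4,"tz":1,"wx":10.7,"wy":8,"wz":14.4,"claw":0.48},{"tx":-0.6,"ty":6,"tz":2,"wx":14.3,"wy":10.6,"wz":19.2,"claw":0.48},{"tx":-0.8,"ty":8,"tz":4,"wx":18,"wy":13.3,"wz":24,"claw":0.48},{"tx":-1,"ty":10,"tz":6,"wx":21.5,"wy":16,"wz":29,"claw":0.48},{"tx":-1.4,"ty":12,"tz":7.6,"wx":25,"wy":18.5,"wz":33.5,"claw":0.42},{"tx":-1.4,"ty":12.7,"tz":8.6,"wx":27.6,"wy":20.5,"wz":37,"claw":0.42},{"tx":-1.4,"ty":12.7,"tz":8.6,"wx":27.6,"wy":20.5,"wz":37,"claw":0.42},{"tx":-1.4,"ty":12.7,"tz":8.6,"wx":27.6,"wy":20.5,"wz":37,"claw":0.42},{"tx":-1.4,"ty":12.7,"tz":8.6,"wx":27.6,"wy":20.5,"wz":37,"claw":0.42}]'; python3 g2.py .05; python3 - <<'E'
from fitw import *
for n in ('wrist','side'):
    im,d,W=cloud(n);cv2.imwrite(f'pics/{n}12.png',im)
    r=nets.cut_out('wheel_center',n)
    for q in r[:2]:
        print(n,q['score'],q['uv'])
    if r:
        try: fitplane(W,r[0]['region'])
        except Exception as e: print(e)
E
```

```text
clock: 12.27
position: [0.5145, 0.1248, 0.2445]
ee_rot: [-2.72, -0.263, 0.397]
force: [0.7, 0.1, -0.1]
width: 0.419
target [0.4941 0.1439 0.1817]
t 12.2667 pos [0.5145 0.1248 0.2445] q [ 0.233  0.514 -0.485  1.589 -0.185  1.336 -1.538] F [ 0.7  0.1 -0.1] w 0.419
tx 0.02 ty 0.46 tz 6.85 wx 0.1 wy 0.2 wz 0.6
1 [ 0.21  0.55 -0.49  1.71 -0.18  1.17 -1.54]
wrist 0.84 [288.7, 162.5]
wrist 0.34 [232.6, 45.5]
2875 1603 n [-0.028  0.828  0.559] tilt 34.0 yaw 1.9 front centre [0.498  0.183  0.1067] r 0.0726 mid centre [0.4983 0.1764 0.1023]
side 0.62 [299.5, 290.5]
1156 855 n [-0.122  0.913  0.39 ] tilt 23.0 yaw 7.6 front centre [0.4816 0.1916 0.0828] r 0.0793 mid centre [0.4826 0.1843 0.0797]
```

View pics/wrist12.png

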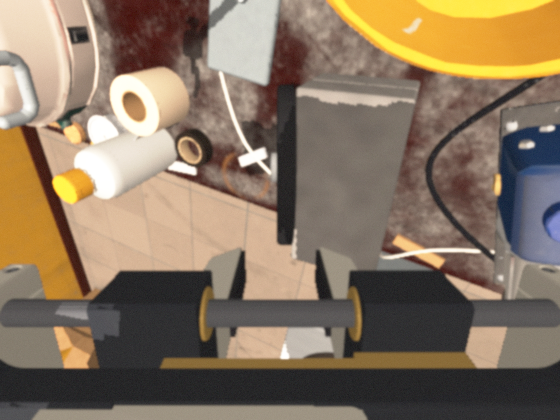

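View pics/side12.png

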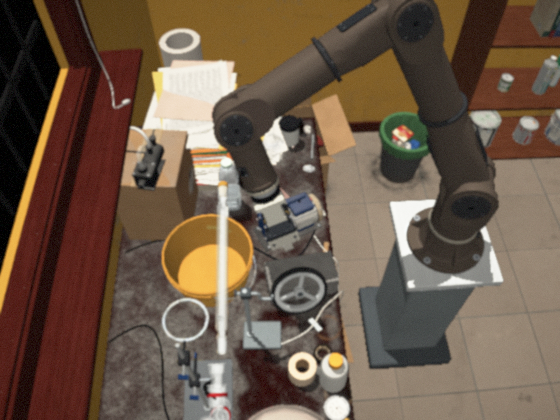

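```bash
python3 -m handwheel '[{"tx":0,"ty":0.2,"tz":2.5,"wx":0,"wy":0,"wz":0,"claw":0.42},{"tx":0,"ty":0.4,"tz":5,"wx":0,"wy":0,"wz":0.5,"claw":0.42},{"tx":0,"ty":0.4,"tz":6.8,"wx":0,"wy":0,"wz":0.5,"claw":0.42},{"tx":0,"ty":0.4,"tz":6.8,"wx":0,"wy":0,"wz":0.5,"claw":0.42},{"tx":0,"ty":0.4,"tz":6.8,"wx":0,"wy":0,"wz":0.5,"claw":0.42}]'; python3 g2.py .0; python3 - <<'E'
from fitw import *
import plan3
pose=campose('wrist'); im,d=vision.get_image('wrist')
# overlay predicted rim top edges
n0,c0=plan3.n0,plan3.c0; u,e=plan3.u0,plan3.e0
for o in (-.008,.008):
    a=np.radians(np.arange(-40,60,2)); P=c0+o*n0+.08*(np.cos(a)[:,None]*u-np.sin(a)[:,None]*e)
    for p in project('wrist',P,pose): cv2.circle(im,tuple(int(v) for v in p),1,(0,255,0),-1)
cv2.imwrite('pics/w13.png',im)
E
```

```text
clock: 12.88
position: [0.4946, 0.1427, 0.1821]
ee_rot: [-2.723, -0.244, 0.399]
force: [1.0, 0.2, 0.1]
width: 0.423
target [0.4789 0.161  0.1373]
t 12.8833 pos [0.4946 0.1427 0.1821] q [ 0.21   0.548 -0.488  1.708 -0.184  1.179 -1.545] F [1.  0.2 0.1] w 0.423
tx 0.01 ty -0.10 tz 5.09 wx 0.0 wy 0.2 wz -0.1
1 [ 0.18  0.58 -0.49  1.79 -0.18  1.06 -1.55]
```

View pics/w13.png

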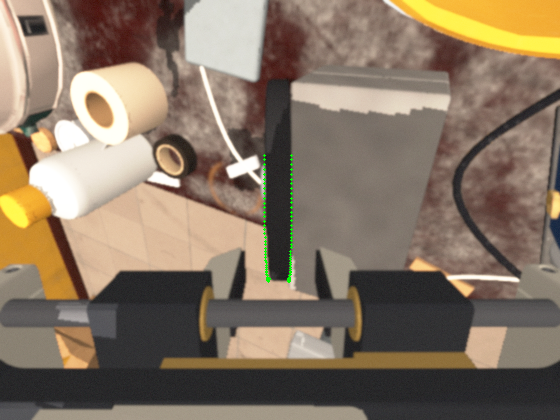

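```bash
python3 -m handwheel '[{"tx":0,"ty":0,"tz":2,"wx":0,"wy":0,"wz":0,"claw":0.42},{"tx":0,"ty":-0.1,"tz":4,"wx":0,"wy":0,"wz":0,"claw":0.42},{"tx":0,"ty":-0.1,"tz":5,"wx":0,"wy":0,"wz":0,"claw":0.42},{"tx":0,"ty":-0.1,"tz":5,"wx":0,"wy":0,"wz":0,"claw":0.42},{"tx":0,"ty":-0.1,"tz":5,"wx":0,"wy":0,"wz":0,"claw":0.42}]'; python3 g2.py .0
```

```text
clock: 13.35
position: [0.4803, 0.1597, 0.1385]
ee_rot: [-2.723, -0.241, 0.397]
force: [0.9, -0.3, 0.5]
width: 0.422
target [0.4789 0.161  0.1373]
t 13.35 pos [0.4803 0.1597 0.1385] q [ 0.185  0.583 -0.491  1.782 -0.182  1.062 -1.552] F [ 0.9 -0.3  0.5] w 0.422
tx -0.07 ty -0.08 tz 0.20 wx -0.0 wy 0.0 wz -0.2
1 [ 0.18  0.58 -0.49  1.79 -0.18  1.06 -1.55]
```

```bash
python3 -m handwheel '[{"tx":0,"ty":0,"tz":0,"wx":0,"wy":0,"wz":0,"claw":0.25},{"tx":0,"ty":0,"tz":0,"wx":0,"wy":0,"wz":0,"claw":0.05},{"tx":0,"ty":0,"tz":0,"wx":0,"wy":0,"wz":0,"claw":0.05},{"tx":0,"ty":0,"tz":0,"wx":0,"wy":0,"wz":0,"claw":0.05},{"tx":0,"ty":0,"tz":0,"wx":0,"wy":0,"wz":0,"claw":0.05},{"tx":0,"ty":0,"tz":0,"wx":0,"wy":0,"wz":0,"claw":0.05}]' 50; python3 d.py 0 0 .1
python3 - <<'E'
from h import *
im,d=vision.get_image('side');cv2.imwrite('pics/s14z.png',cv2.resize(im[230:340,210:350],None,fx=5,fy=5))
E
```

```text
clock: 13.85
position: [0.4799, 0.1601, 0.1382]
ee_rot: [-2.723, -0.241, 0.397]
force: [-0.2, 0.9, 3.4]
width: 0.169
[0.4799 0.1601 0.1382] [-0.2  0.9  3.4] tool cm [-2.41 -3.89 -8.89]
```

View pics/s14z.png

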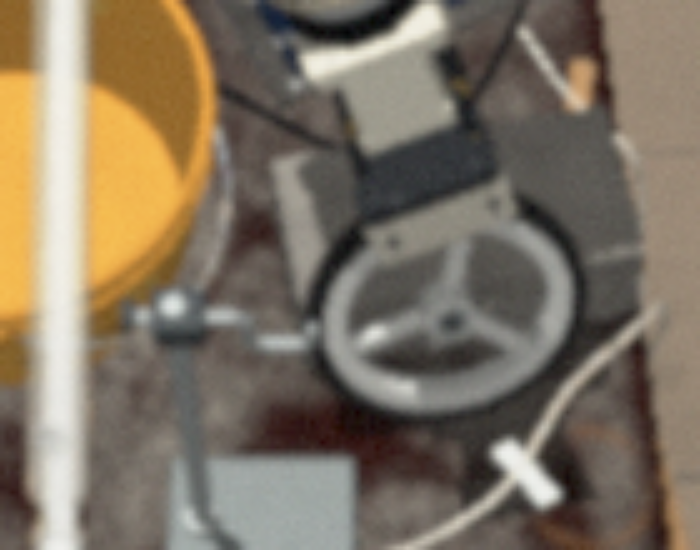

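```bash
python3 d.py -.03 .02 .12; cat > hg.py <<'E'
import sys
from h import *
import plan3
dx,dz=float(sys.argv[1]),float(sys.argv[2]); dy=float(sys.argv[3]) if len(sys.argv)>3 else 0
p,Rt=plan3.hang(37,17,-1,-1,.07,dx,dz,dy); M=Rt.as_matrix(); print('target',p.round(4)); delta(p,M[:,1],M[:,2])
s=plan3.ik(p,Rt,sensors.observe()['joints'],5); print(len(s),s[0][1].round(2) if s else '')
E
python3 -m handwheel '[{"tx":-0.5,"ty":-0.8,"tz":-1.8,"wx":0,"wy":0,"wz":0,"claw":0.05},{"tx":-0.7,"ty":-1.6,"tz":-3.6,"wx":0,"wy":0,"wz":0,"claw":0.05},{"tx":-1.5,"ty":-3,"tz":-6.5,"wx":0,"wy":0,"wz":0,"claw":0.05},{"tx":-3,"ty":-4.5,"tz":-10,"wx":0,"wy":0,"wz":0,"claw":0.05},{"tx":-4,"ty":-5.5,"tz":-12.5,"wx":0,"wy":0,"wz":0,"claw":0.05},{"tx":-4,"ty":-5.5,"tz":-12.5,"wx":0,"wy":0,"wz":0,"claw":0.05}]'; python3 hg.py -.1 .03
```

```text
[0.4799 0.16   0.1382] [ 0.1 -0.1  2.6] tool cm [-5.29 -6.84 -9.07]
clock: 14.4
position: [0.4754, 0.1595, 0.2852]
ee_rot: [-2.724, -0.243, 0.387]
force: [1.3, 0.7, -1.4]
width: 0.169
target [0.4711 0.2488 0.2681]
t 14.4 pos [0.4754 0.1595 0.2852] q [ 0.21   0.415 -0.513  1.637 -0.231  1.349 -1.604] F [ 1.3  0.7 -1.4] w 0.169
tx 1.96 ty -7.55 tz 4.69 wx -17.4 wy 10.3 wz -79.0
2 [ 0.27  0.32 -0.86  1.83 -0.01  0.93 -0.58]
```

```bash
python3 -m handwheel '[{"tx":0,"ty":-0.4,"tz":0,"wx":-1.2,"wy":0.7,"wz":-5.6,"claw":0.05},{"tx":0.2,"ty":-1,"tz":0.4,"wx":-2.6,"wy":1.5,"wz":-11.8,"claw":0.05},{"tx":0.4,"ty":-1.7,"tz":0.8,"wx":-4,"wy":2.3,"wz":-18,"claw":0.05},{"tx":0.6,"ty":-2.4,"tz":1.2,"wx":-5.4,"wy":3.2,"wz":-24.3,"claw":0.05},{"tx":0.8,"ty":-3.1,"tz":1.7,"wx":-6.8,"wy":4,"wz":-30.6,"claw":0.05},{"tx":1,"ty":-3.8,"tz":2.2,"wx":-8.2,"wy":4.8,"wz":-37,"claw":0.05},{"tx":1.2,"ty":-4.5,"tz":2.7,"wx":-9.6,"wy":5.7,"wz":-43.3,"claw":0.05},{"tx":1.4,"ty":-5.2,"tz":3.2,"wx":-11,"wy":6.5,"wz":-49.6,"claw":0.05},{"tx":1.6,"ty":-5.9,"tz":3.7,"wx":-12.4,"wy":7.3,"wz":-56,"claw":0.05},{"tx":1.7,"ty":-6.5,"tz":4.1,"wx":-13.8,"wy":8.2,"wz":-62.5,"claw":0.05},{"tx":1.8,"ty":-7,"tz":4.4,"wx":-15.2,"wy":9,"wz":-69,"claw":0.05},{"tx":2,"ty":-7.5,"tz":4.7,"wx":-16.6,"wy":9.8,"wz":-75.4,"claw":0.05}]'; python3 hg.py -.06 .03
```

```text
clock: 15.4
position: [0.469, 0.2477, 0.2614]
ee_rot: [-2.163, -1.947, -0.273]
force: [-0.6, 0.7, -2.5]
width: 0.174
target [0.5111 0.2468 0.2681]
t 15.4 pos [0.469  0.2477 0.2614] q [ 0.251  0.332 -0.836  1.825 -0.007  0.946 -0.641] F [-0.6  0.7 -2.5] w 0.174
tx 0.55 ty 4.16 tz -0.70 wx -1.2 wy 0.6 wz -3.4
2 [ 0.25  0.38 -0.83  1.75  0.03  0.96 -0.59]
```

```bash
python3 -m handwheel '[{"tx":0.3,"ty":1,"tz":-0.4,"wx":-1,"wy":0.5,"wz":-3,"claw":0.05},{"tx":0.5,"ty":2,"tz":-0.7,"wx":-1.2,"wy":0.6,"wz":-3.4,"claw":0.05},{"tx":0.5,"ty":2,"tz":-0.7,"wx":-1.2,"wy":0.6,"wz":-3.4,"claw":0.05},{"tx":0.5,"ty":2,"tz":-0.7,"wx":-1.2,"wy":0.6,"wz":-3.4,"claw":0.05},{"tx":0.5,"ty":2,"tz":-0.7,"wx":-1.2,"wy":0.6,"wz":-3.4,"claw":0.05}]'; python3 hg.py -.06 .03; python3 - <<'E'
from h import *
for n in ('wrist','side','top'):
    im,d,W=cloud(n);cv2.imwrite(f'pics/{n}15.png',im); np.save(f'{n}15.npy',W)
    r=nets.cut_out('wheel_center',n)
    for q in r[:2]: print(n,q['score'],q['uv'],q['region'].sum(),np.nanpercentile(W[q['region']],[2,50,98],axis=0).round(3).tolist())
    if r: np.save(f'{n}15r.npy',r[0]['region'])
im=cv2.imread('pics/side15.png');cv2.imwrite('pics/s15z.png',cv2.resize(im[240:350,230:350],None,fx=5,fy=5))
im=cv2.imread('pics/top15.png');cv2.imwrite('pics/t15z.png',cv2.resize(im[150:250,150:250],None,fx=6,fy=6))
E
```

```text
clock: 15.82
position: [0.4902, 0.2481, 0.2693]
ee_rot: [-2.122, -2.004, -0.313]
force: [-0.5, -0.0, -2.9]
width: 0.171
target [0.5111 0.2468 0.2681]
t 15.8167 pos [0.4902 0.2481 0.2693] q [ 0.258  0.349 -0.84   1.788  0.011  0.952 -0.592] F [-0.5 -0.  -2.9] w 0.171
tx -0.04 ty 2.09 tz 0.10 wx -0.1 wy 0.0 wz -0.5
2 [ 0.25  0.38 -0.83  1.75  0.03  0.96 -0.59]
wrist 0.83 [279.8, 188.2] 7873 [[0.481, 0.243, 0.23], [0.493, 0.293, 0.291], [0.502, 0.352, 0.296]]
side 0.58 [301.5, 302.3] 541 [[0.479, 0.232, 0.118], [0.494, 0.312, 0.275], [0.501, 0.367, 0.295]]
top 0.71 [167.4, 217.0] 259 [[0.48, 0.275, 0.152], [0.489, 0.321, 0.279], [0.5, 0.362, 0.298]]
top 0.3 [170.5, 245.7] 113 [[0.398, 0.282, -0.007], [0.417, 0.361, 0.015], [0.45, 0.375, 0.276]]
```

View pics/s15z.png

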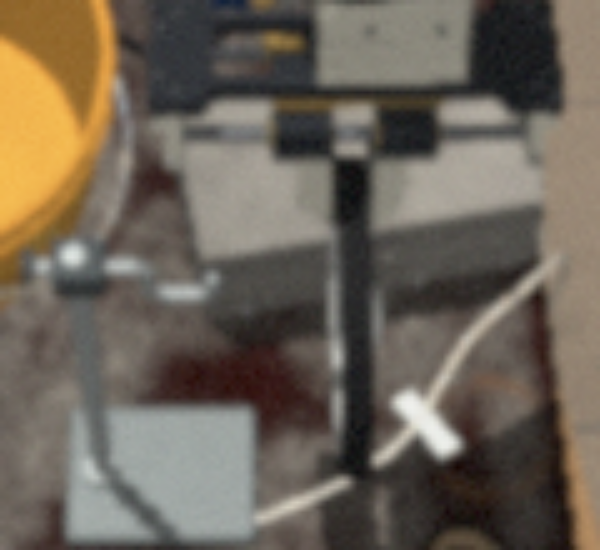

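View pics/t15z.png

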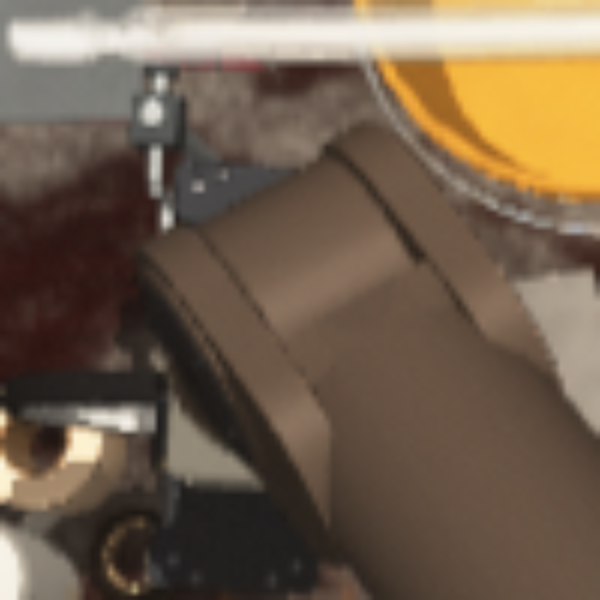

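View pics/wrist15.png

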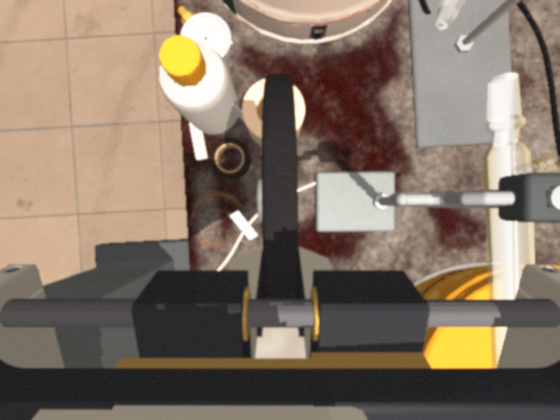

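```bash
cat > fith.py <<'E'
from h import *
import plan3
hx,hy,seat,up=plan3.hx,plan3.hy,plan3.seat,plan3.up
def edgefit(W,reg,tag):
    P=W[reg];P=P[~np.isnan(P[:,0])]; d=(P-seat)@np.c_[hx,hy,up]  # hook coords
    m=np.median(d[:,0]); d=d[np.abs(d[:,0]-m)<.014]
    from scipy.optimize import least_squares
    o=least_squares(lambda c:np.hypot(d[:,1]-c[0],d[:,2]-c[1])-.08,[0,-.05],loss='soft_l1',f_scale=.002)
    r=np.hypot(d[:,1]-o.x[0],d[:,2]-o.x[1]); k=np.abs(r-.08)<.004
    # edges in x as a function of y
    out=[]
    for a in np.arange(d[k,1].min(),d[k,1].max(),.012):
        q=d[k&(d[:,1]>=a)&(d[:,1]<a+.012)]
        if len(q)>8: out.append((q[:,1].mean(),q[:,2].mean(),*np.percentile(q[:,0],[3,97])))
    out=np.array(out); 
    print(tag,k.sum(),'hook-frame centre y,z',o.x.round(4),'\n',(out*1000).round(1).tolist())
if __name__=='__main__':
    import sys
    s=sys.argv[1]
    for n in ('wrist','side','top'):
        edgefit(np.load(f'{n}{s}.npy'),np.load(f'{n}{s}r.npy'),n)
    st=sensors.observe(); print('tcp hook frame',((st['position']-seat)@np.c_[hx,hy,up]).round(4))
    for dx in (0,): 
        p,Rt=plan3.hang(37,17,-1,-1,.07,dx,0); print('ideal tcp at seat',((p-seat)@np.c_[hx,hy,up]).round(4))
E
python3 fith.py 15
```

```text
wrist 7631 hook-frame centre y,z [ 0.     -0.0299] 
 [[-42.6, 37.6, -87.0, -72.4], [-30.9, 43.7, -87.0, -72.2], [-19.0, 47.7, -87.1, -72.3], [-7.1, 49.7, -87.2, -72.3], [4.8, 49.9, -87.1, -72.6], [16.8, 48.2, -87.1, -72.5], [28.8, 44.7, -87.3, -72.6], [40.6, 39.0, -87.4, -72.7], [52.5, 30.0, -87.4, -72.8], [63.8, 17.5, -87.2, -73.2], [73.0, 1.7, -86.6, -74.0]]
side 423 hook-frame centre y,z [-0.0012 -0.0317] 
 [[-59.3, 22.0, -87.0, -75.7], [-46.8, 33.4, -87.3, -75.0], [-34.4, 40.6, -89.6, -74.6], [-23.0, 44.9, -88.4, -74.0], [-10.9, 47.3, -88.1, -73.7], [1.3, 48.4, -87.5, -73.4], [12.8, 46.3, -87.2, -73.3], [24.8, 43.7, -89.2, -75.3], [36.5, 38.6, -89.0, -75.0], [48.6, 30.4, -88.9, -75.0], [61.3, 17.7, -89.0, -74.9], [74.6, -11.6, -89.6, -75.0]]
top 96 hook-frame centre y,z [-0.0165 -0.0248] 
 [[5.0, 50.7, -89.4, -75.4], [16.4, 47.4, -89.3, -75.3], [28.0, 36.3, -90.3, -75.1], [38.8, 3.0, -89.8, -74.9], [51.7, -38.8, -91.5, -85.4]]
tcp hook frame [-0.0809 -0.0401  0.0248]
ideal tcp at seat [-0.     -0.0407 -0.0069]
```

```bash
python3 -m handwheel '[{"tx":0,"ty":2,"tz":0,"wx":0,"wy":0,"wz":0,"claw":0.05},{"tx":0,"ty":4,"tz":0,"wx":0,"wy":0,"wz":-0.3,"claw":0.05},{"tx":0,"ty":6,"tz":0,"wx":0,"wy":0,"wz":-0.5,"claw":0.05},{"tx":0,"ty":7.3,"tz":0,"wx":0,"wy":0,"wz":-0.5,"claw":0.05},{"tx":0,"ty":8,"tz":0,"wx":0,"wy":0,"wz":-0.5,"claw":0.05},{"tx":0,"ty":8,"tz":0,"wx":0,"wy":0,"wz":-0.5,"claw":0.05},{"tx":0,"ty":8,"tz":0,"wx":0,"wy":0,"wz":-0.5,"claw":0.05}]'; python3 hg.py 0 .028; python3 - <<'E'
from h import *
for n in ('wrist','side','top'):
    im,d,W=cloud(n);cv2.imwrite(f'pics/{n}16.png',im); np.save(f'{n}16.npy',W)
    r=nets.cut_out('wheel_center',n)
    for q in r[:2]: print(n,q['score'],q['uv'],q['region'].sum())
    if r: np.save(f'{n}16r.npy',r[0]['region'])
im=cv2.imread('pics/side16.png');cv2.imwrite('pics/s16z.png',cv2.resize(im[240:350,210:330],None,fx=5,fy=5))
E
python3 fith.py 16
```

```text
clock: 16.7
position: [0.5696, 0.2444, 0.2695]
ee_rot: [-2.111, -2.016, -0.315]
force: [-0.7, -0.0, -1.6]
width: 0.172
target [0.571  0.2439 0.2661]
t 16.7 pos [0.5696 0.2444 0.2695] q [ 0.209  0.47  -0.787  1.615  0.085  1.026 -0.579] F [-0.7 -0.  -1.6] w 0.172
tx -0.14 ty 0.14 tz 0.31 wx -0.1 wy -0.0 wz 0.2
2 [ 0.21  0.47 -0.78  1.62  0.09  1.02 -0.58]
wrist 0.59 [282.5, 187.7] 7816
side 0.88 [267.5, 301.7] 457
top 0.87 [165.6, 190.9] 267
wrist 7635 hook-frame centre y,z [ 0.0001 -0.0298] 
 [[-42.8, 37.5, -7.5, 7.4], [-31.2, 43.7, -7.6, 6.9], [-19.3, 47.7, -7.9, 6.8], [-7.3, 49.8, -8.2, 6.8], [4.6, 50.1, -8.2, 6.3], [16.6, 48.4, -8.3, 6.3], [28.5, 44.9, -8.6, 6.0], [40.4, 39.4, -8.7, 6.1], [52.3, 30.5, -9.0, 5.6], [63.7, 18.0, -8.8, 5.3], [72.6, 3.3, -8.1, 4.6]]
side 380 hook-frame centre y,z [-0.0016 -0.0314] 
 [[-58.9, 22.8, -7.5, 4.7], [-45.5, 35.1, -7.7, 4.4], [-34.4, 41.0, -7.8, 4.1], [-23.0, 45.6, -8.0, 2.6], [-10.9, 47.9, -8.1, 1.3], [1.7, 48.9, -8.5, 3.6], [13.0, 47.1, -10.4, 3.5], [24.8, 44.3, -10.4, 3.5], [36.9, 39.3, -10.3, 3.4], [49.3, 30.1, -10.3, 1.4], [61.5, 17.3, -10.1, 4.0], [74.3, -10.6, -11.5, 2.3]]
top 95 hook-frame centre y,z [-0.0197 -0.0233] 
 [[-1.3, 52.2, -9.7, 0.8], [8.9, 50.8, -9.3, 2.9], [20.2, 46.2, -10.0, 4.3], [32.1, 8.2, -10.5, 2.1], [45.5, -51.1, -12.2, -1.2], [56.0, -35.2, -12.5, -4.3]]
tcp hook frame [-0.0012 -0.0405  0.0249]
ideal tcp at seat [-0.     -0.0407 -0.0069]
```

View pics/s16z.png

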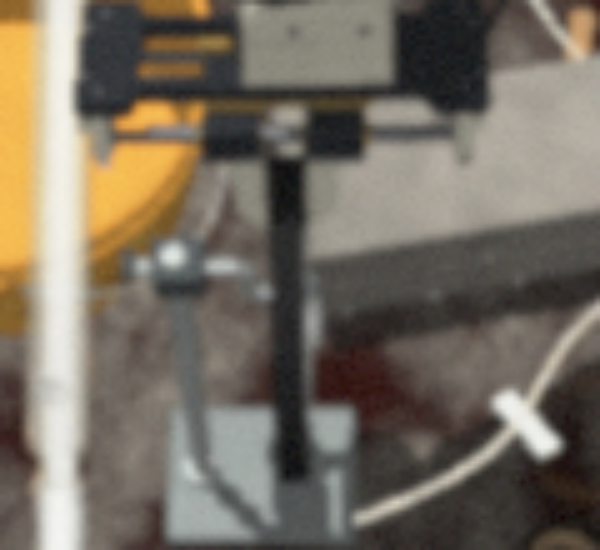

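View pics/wrist16.png

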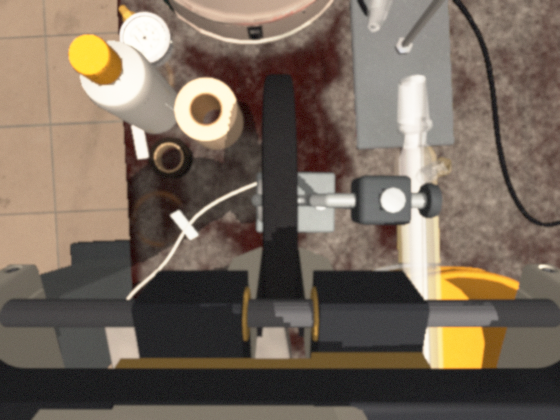

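```bash
python3 - <<'E'
from fith import *
W=np.load('wrist16.npy'); P=W.reshape(-1,3); d=(P-seat)@np.c_[hx,hy,up]
k=(d[:,2]>.015)&(d[:,2]<.05)&(d[:,0]>.009)&(d[:,0]<.09)&(np.abs(d[:,1])<.025)
q=d[k]; print(k.sum())
for a,b in((.009,.02),(.02,.034),(.034,.064)):
    s=q[(q[:,0]>=a)&(q[:,0]<b)]; print(a,len(s),np.percentile(s,[2,50,98],axis=0).round(4).tolist() if len(s) else '')
t=q[q[:,2]>.036]; t=t[(t[:,0]>.036)&(t[:,0]<.064)];print('rod top region',len(t),t.min(0).round(4),t.max(0).round(4))
im=cv2.imread('pics/wrist16.png');o=im.copy()
pose=campose('wrist')
for h in np.arange(.03,.07,.002):
    pass
for p,c in (([0.0495,0,.04],(0,0,255)),([.0365,.012,.037],(0,255,0)),([.0365,-.012,.037],(0,255,0)),([.0625,.012,.037],(0,255,0)),([.0625,-.012,.037],(0,255,0)),([.0155,0,.03],(255,0,0))):
    w=seat+np.array(p)@np.stack([hx,hy,up]); u=project('wrist',w,pose)[0]; cv2.circle(o,tuple(int(round(v)) for v in u),1,c,-1); print(p,u.round(1))
cv2.imwrite('pics/w16o.png',cv2.resize(o[150:250,250:450],None,fx=4,fy=4,interpolation=cv2.INTER_NEAREST))
E
```

```text
4325
0.009 149 [[0.0145, -0.0027, 0.0171], [0.0173, 0.0004, 0.0244], [0.0198, 0.0035, 0.0285]]
0.02 401 [[0.0202, -0.0032, 0.0259], [0.0267, -0.0001, 0.0295], [0.0336, 0.0034, 0.0312]]
0.034 2920 [[0.036, -0.0112, 0.0239], [0.0469, 0.0001, 0.0377], [0.0607, 0.0113, 0.0416]]
rod top region 2406 [ 0.0366 -0.0117  0.036 ] [0.0616 0.0118 0.0429]
[0.0495, 0, 0.04] [386.9 199.1]
[0.0365, 0.012, 0.037] [357.8 173.9]
[0.0365, -0.012, 0.037] [357.4 224.2]
[0.0625, 0.012, 0.037] [412.2 174.2]
[0.0625, -0.012, 0.037] [411.7 224.4]
[0.0155, 0, 0.03] [312.1 199.1]
```

View pics/w16o.png

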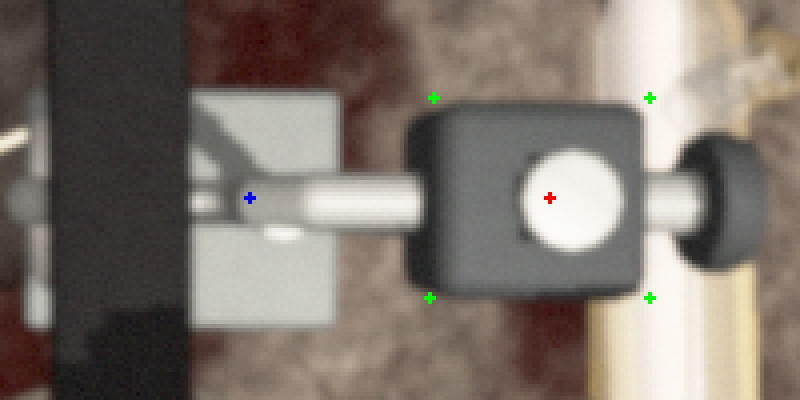

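```bash
python3 - <<'E'
from fith import *
pose=campose('wrist'); im,d=vision.get_image('wrist'); s=sensors.observe(); print(s['position'],s['dq'].round(3))
o=im.copy()
for p,c in (([0.0495,0,.04],(0,0,255)),([.0365,.012,.037],(0,255,0)),([.0625,-.012,.037],(0,255,0)),([.0155,0,.025],(255,0,0)),([-.0155,0,.016],(255,0,0)),([-.019,0,.012],(255,0,255))):
    w=seat+np.array(p)@np.stack([hx,hy,up]); u=project('wrist',w,pose)[0]; cv2.circle(o,tuple(int(round(v)) for v in u),1,c,-1); print(p,u.round(1))
cv2.imwrite('pics/w17o.png',cv2.resize(o[150:250,240:440],None,fx=4,fy=4,interpolation=cv2.INTER_NEAREST))
m,Rm,t=pose
v,u=np.mgrid[0:420,0:560]
sl=cv2.undistortPoints(np.stack([u,v],-1).reshape(-1,1,2).astype(float),m['K'],np.array([m['k1'],0,0,0,0.])).reshape(420,560,2)
W=(np.dstack([sl*d[...,None],d]))@Rm.T+t
D=(W-seat)@np.c_[hx,hy,up]; P=D.reshape(-1,3)
# rim x extent at top, tip points, rod pts
k=(np.abs(P[:,1])<.01)&(P[:,2]>.045)&(np.abs(P[:,0])<.02); print('rim',np.percentile(P[k,0],[1,50,99]).round(4))
k=(np.abs(P[:,1])<.008)&(P[:,2]>-.005)&(P[:,2]<.03)&(P[:,0]>-.03)&(P[:,0]<-.008); print('tip',P[k].round(4).tolist()[:30])
k=(np.abs(P[:,1])<.005)&(P[:,2]>.0)&(P[:,2]<.032)&(P[:,0]>.007)&(P[:,0]<.025); q=P[k];q=q[np.argsort(q[:,0])]; print('shank',q.round(4).tolist()[:12])
print('rodpx',D[200,385:400].round(4).tolist())
E
```

```text
[0.56992709 0.24407724 0.26987855] [ 0.001  0.003  0.002 -0.003  0.001  0.001  0.   ]
[0.0495, 0, 0.04] [386.9 199.1]
[0.0365, 0.012, 0.037] [357.8 173.9]
[0.0625, -0.012, 0.037] [411.7 224.4]
[0.0155, 0, 0.025] [311.1 199.3]
[-0.0155, 0, 0.016] [252.5 199.2]
[-0.019, 0, 0.012] [246.8 199.3]
rim [-0.0086 -0.0006  0.0069]
tip [[-0.0143, 0.0035, 0.0137], [-0.0137, 0.0034, 0.0147], [-0.0132, 0.0035, 0.0136], [-0.0126, 0.0035, 0.0142], [-0.0121, 0.0035, 0.0139], [-0.0148, 0.0029, 0.0149], [-0.0142, 0.0029, 0.0156], [-0.0137, 0.0029, 0.0149], [-0.0131, 0.0029, 0.0147], [-0.0126, 0.0029, 0.0151], [-0.012, 0.0029, 0.0151], [-0.0115, 0.0029, 0.0141], [-0.011, 0.0029, 0.014], [-0.0153, 0.0023, 0.0147], [-0.0146, 0.0023, 0.0167], [-0.0141, 0.0023, 0.016], [-0.0135, 0.0023, 0.0165], [-0.0129, 0.0023, 0.0174], [-0.0125, 0.0023, 0.0166], [-0.012, 0.0023, 0.016], [-0.0114, 0.0023, 0.0168], [-0.0109, 0.0023, 0.0151], [-0.0159, 0.0018, 0.0143], [-0.0152, 0.0018, 0.0158], [-0.0147, 0.0018, 0.0158], [-0.0141, 0.0018, 0.016], [-0.0135, 0.0017, 0.017], [-0.013, 0.0018, 0.0169], [-0.0125, 0.0018, 0.0157], [-0.0119, 0.0018, 0.0172]]
shank [[0.0101, 0.0022, 0.0008], [0.0101, 0.001, 0.0007], [0.0101, 0.0016, 0.0006], [0.0101, -0.0013, 0.0008], [0.0102, -0.0002, 0.0003], [0.0102, -0.0007, 0.0002], [0.0106, 0.001, 0.002], [0.0107, 0.0004, 0.0016], [0.0107, -0.0002, 0.0013], [0.0107, 0.0022, 0.0007], [0.0108, -0.0019, 0.0002], [0.0112, -0.0002, 0.0026]]
rodpx [[0.0482, -0.0004, 0.0413], [0.0486, -0.0004, 0.0413], [0.0491, -0.0004, 0.0412], [0.0492, -0.0004, 0.0423], [0.0506, -0.0004, 0.0397], [0.0507, -0.0004, 0.0407], [0.051, -0.0004, 0.0412], [0.0516, -0.0004, 0.0408], [0.0521, -0.0004, 0.0407], [0.0522, -0.0004, 0.0419], [0.0526, -0.0004, 0.0419], [0.0537, -0.0004, 0.0403], [0.0536, -0.0004, 0.0418], [0.0548, -0.0004, 0.0399], [0.055, -0.0004, 0.0405]]
```

View pics/w17o.png

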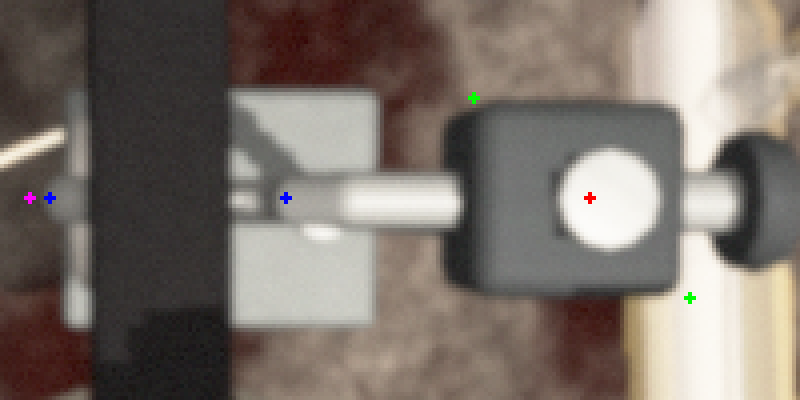

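```bash
python3 d.py .003 -.0002 0;  python3 d.py 0 0 -.02; python3 -m handwheel '[{"tx":0,"ty":0.3,"tz":0,"wx":0,"wy":0,"wz":0,"claw":0.05},{"tx":0,"ty":0.3,"tz":0,"wx":0,"wy":0,"wz":0,"claw":0.05},{"tx":0,"ty":0.3,"tz":0,"wx":0,"wy":0,"wz":0,"claw":0.05},{"tx":0,"ty":0.3,"tz":0,"wx":0,"wy":0,"wz":0,"claw":0.05}]'; python3 - <<'E'
from fith import *
pose=campose('wrist'); im,d=vision.get_image('wrist'); s=sensors.observe(); print(s['position'],s['force'])
cv2.imwrite('pics/w18.png',cv2.resize(im[150:250,240:440],None,fx=4,fy=4))
E
```

```text
[0.5699 0.2441 0.2699] [ 0.4  0.7 -1.8] tool cm [-0.01  0.3  -0.  ]
[0.5699 0.2441 0.2699] [ 0.4  0.7 -1.8] tool cm [-0.59 -0.    1.91]
clock: 17.38
position: [0.5733, 0.2439, 0.2696]
ee_rot: [-2.112, -2.016, -0.316]
force: [-0.9, 0.4, -2.6]
width: 0.171
[0.57327149 0.24388999 0.26962817] [ 0.53410479 -0.47388449 -2.84012771]
```

View pics/w18.png

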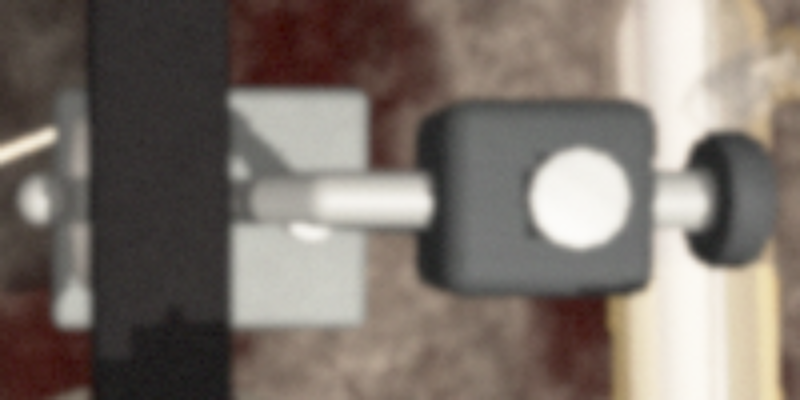

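```bash
python3 -m handwheel '[{"tx":-0.2,"ty":0,"tz":0.7,"wx":0,"wy":0,"wz":0,"claw":0.05},{"tx":-0.4,"ty":0,"tz":1.3,"wx":0,"wy":0,"wz":0,"claw":0.05},{"tx":-0.6,"ty":0,"tz":1.9,"wx":0,"wy":0,"wz":0,"claw":0.05},{"tx":-0.7,"ty":0,"tz":2.2,"wx":0,"wy":0,"wz":0,"claw":0.05},{"tx":-0.7,"ty":0,"tz":2.2,"wx":0,"wy":0,"wz":0,"claw":0.05},{"tx":-0.7,"ty":0,"tz":2.2,"wx":0,"wy":0,"wz":0,"claw":0.05}]'; python3 - <<'E'
from h import *
for n in ('wrist','side','top'):
    im,d,W=cloud(n);cv2.imwrite(f'pics/{n}19.png',im); np.save(f'{n}19.npy',W)
    r=nets.cut_out('wheel_center',n)
    if r: np.save(f'{n}19r.npy',r[0]['region']); print(r[0]['score'])
im=cv2.imread('pics/wrist19.png');cv2.imwrite('pics/w19z.png',cv2.resize(im[150:250,240:440],None,fx=4,fy=4))
E
python3 fith.py 19
```

```text
clock: 17.93
position: [0.5731, 0.2436, 0.2462]
ee_rot: [-2.112, -2.016, -0.316]
force: [-0.5, -0.2, -1.7]
width: 0.166
0.57
0.81
0.68
wrist 7542 hook-frame centre y,z [-0.0004 -0.053 ] 
 [[-43.1, 14.5, -4.1, 10.1], [-31.5, 20.6, -4.0, 10.5], [-19.5, 24.6, -4.3, 10.4], [-7.6, 26.6, -4.6, 10.3], [4.4, 26.8, -4.7, 9.9], [16.4, 25.2, -4.8, 9.9], [28.3, 21.7, -5.0, 9.6], [40.2, 16.0, -5.2, 9.2], [52.0, 7.0, -5.3, 9.2], [63.4, -5.5, -5.1, 8.8]]
side 381 hook-frame centre y,z [-0.0017 -0.0544] 
 [[-53.6, 6.0, -2.2, 7.7], [-41.7, 14.6, -2.4, 7.3], [-30.2, 20.4, -2.6, 7.1], [-17.7, 23.4, -5.1, 7.7], [-5.5, 25.6, -5.2, 9.0], [6.2, 25.1, -5.3, 9.0], [17.5, 23.1, -5.3, 8.8], [29.4, 19.2, -5.3, 8.8], [41.5, 13.4, -5.2, 9.0], [53.9, 3.9, -5.0, 8.7], [66.8, -14.3, -6.9, 7.3], [76.2, -40.6, -6.7, 7.9]]
top 94 hook-frame centre y,z [-0.0181 -0.0475] 
 [[-6.3, 29.6, -5.9, 7.7], [5.0, 27.3, -6.8, 6.4], [17.2, 25.3, -6.7, 8.2], [29.8, -10.5, -7.8, 7.4], [40.9, -55.3, -7.9, 7.2], [53.5, -68.0, -8.4, -0.3]]
tcp hook frame [ 0.0024 -0.0407  0.0019]
ideal tcp at seat [-0.     -0.0407 -0.0069]
```

View pics/w19z.png

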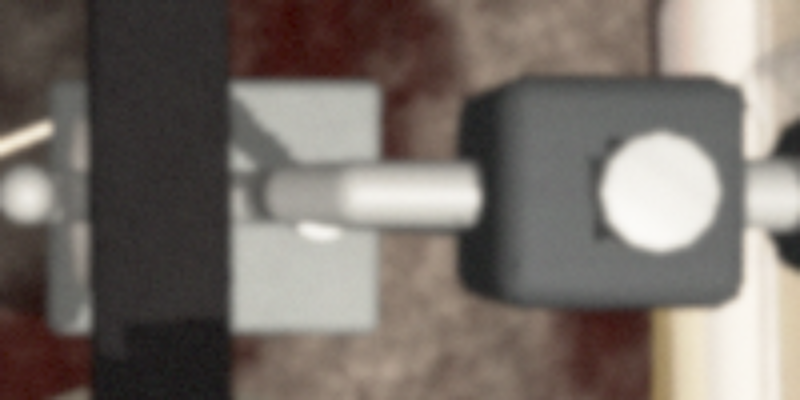

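```bash
python3 -m handwheel '[{"tx":-0.1,"ty":0,"tz":0.3,"wx":0,"wy":0,"wz":0,"claw":0.05},{"tx":-0.14,"ty":0,"tz":0.45,"wx":0,"wy":0,"wz":0,"claw":0.05},{"tx":-0.14,"ty":0,"tz":0.45,"wx":0,"wy":0,"wz":0,"claw":0.05},{"tx":-0.14,"ty":0,"tz":0.45,"wx":0,"wy":0,"wz":0,"claw":0.05}]'
```

```text
clock: 18.57
position: [0.5733, 0.2435, 0.2418]
ee_rot: [-2.112, -2.016, -0.316]
force: [0.0, -0.1, -2.2]
width: 0.17
```

```bash
python3 -m handwheel '[{"tx":-0.06,"ty":0,"tz":0.2,"wx":0,"wy":0,"wz":0,"claw":0.05},{"tx":-0.06,"ty":0,"tz":0.2,"wx":0,"wy":0,"wz":0,"claw":0.05},{"tx":-0.06,"ty":0,"tz":0.2,"wx":0,"wy":0,"wz":0,"claw":0.05}]'
```

```text
clock: 18.82
position: [0.5734, 0.2437, 0.2409]
ee_rot: [-2.112, -2.017, -0.318]
force: [-3.2, -3.7, 7.5]
width: 0.171
```

```bash
python3 -m handwheel '[{"tx":0.02,"ty":0,"tz":-0.1,"wx":0,"wy":0,"wz":0,"claw":0.19},{"tx":0.02,"ty":0,"tz":-0.1,"wx":0,"wy":0,"wz":0,"claw":0.21},{"tx":0.02,"ty":0,"tz":-0.1,"wx":0,"wy":0,"wz":0,"claw":0.25},{"tx":0.02,"ty":0,"tz":-0.1,"wx":0,"wy":0,"wz":0,"claw":0.29},{"tx":0.02,"ty":0,"tz":-0.1,"wx":0,"wy":0,"wz":0,"claw":0.33},{"tx":0.02,"ty":0,"tz":-0.1,"wx":0,"wy":0,"wz":0,"claw":0.33}]'; python3 - <<'E'
from h import *
im,d,W=cloud('wrist');cv2.imwrite('pics/w20.png',im)
im,d,W=cloud('side');cv2.imwrite('pics/s20z.png',cv2.resize(im[240:350,210:330],None,fx=5,fy=5))
print(sensors.observe()['force'])
E
```

```text
clock: 19.32
position: [0.5732, 0.2436, 0.2407]
ee_rot: [-2.112, -2.016, -0.316]
force: [0.8, -0.6, 0.9]
width: 0.324
[ 0.49936311 -0.23169621  0.43904382]
```

View pics/w20.png

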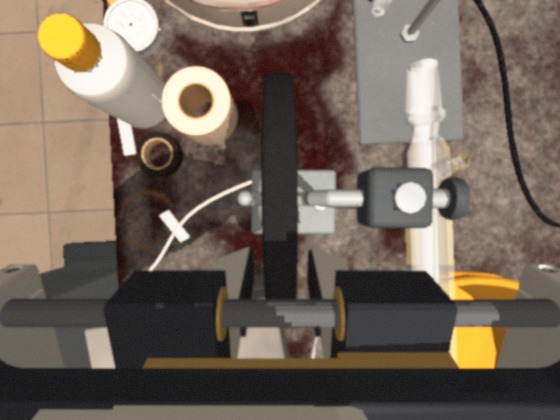

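View pics/s20z.png

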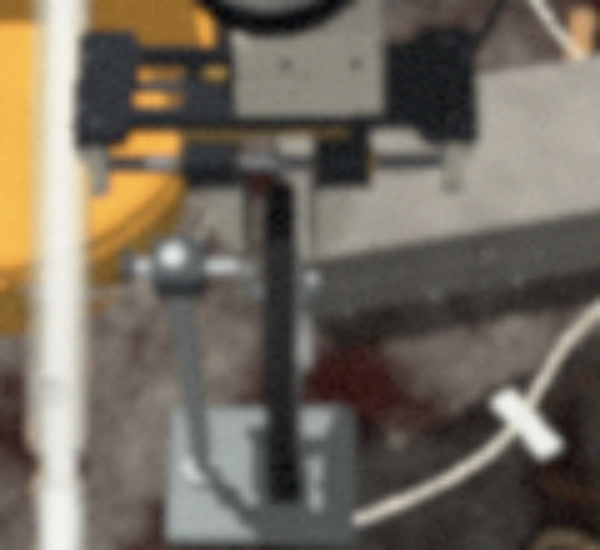

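```bash
python3 -m handwheel '[{"tx":0,"ty":0,"tz":-0.8,"wx":0,"wy":0,"wz":0,"claw":0.33},{"tx":0,"ty":0,"tz":-2,"wx":0,"wy":0,"wz":0,"claw":0.33},{"tx":0,"ty":0,"tz":-3.5,"wx":0,"wy":0,"wz":0,"claw":0.33},{"tx":0,"ty":0,"tz":-5.5,"wx":0,"wy":0,"wz":0,"claw":0.33},{"tx":0,"ty":0,"tz":-8,"wx":0,"wy":0,"wz":0,"claw":0.33},{"tx":-3,"ty":-3,"tz":-11,"wx":0,"wy":0,"wz":0,"claw":0.33},{"tx":-6,"ty":-6,"tz":-14,"wx":0,"wy":0,"wz":0,"claw":0.33},{"tx":-9,"ty":-9,"tz":-16,"wx":0,"wy":0,"wz":0,"claw":0.33},{"tx":-11,"ty":-11,"tz":-17,"wx":0,"wy":0,"wz":0,"claw":0.33},{"tx":-11,"ty":-11,"tz":-17,"wx":0,"wy":0,"wz":0,"claw":0.33}]'; python3 - <<'E'
from h import *
for n in ('side','top','wrist'):
    im,d,W=cloud(n);cv2.imwrite(f'pics/{n}21.png',im); np.save(f'{n}21.npy',W)
    r=nets.cut_out('wheel_center',n)
    if r: np.save(f'{n}21r.npy',r[0]['region']); print(n,r[0]['score'],r[0]['uv'],np.nanpercentile(W[r[0]['region']],[2,50,98],axis=0).round(3).tolist())
    else: np.save(f'{n}21r.npy',np.zeros((420,560),bool)); 
im=cv2.imread('pics/side21.png');cv2.imwrite('pics/s21z.png',cv2.resize(im[240:400,210:370],None,fx=3.7,fy=3.7))
im=cv2.imread('pics/top21.png');cv2.imwrite('pics/t21z.png',cv2.resize(im[150:260,120:260],None,fx=5,fy=5))
print(sensors.observe()['force'])
E
python3 fith.py 21
```

```text
clock: 20.25
position: [0.4541, 0.0905, 0.3729]
ee_rot: [-2.118, -2.015, -0.316]
force: [0.7, 0.4, -1.2]
width: 0.328
side 0.77 [264.4, 305.6] [[0.565, 0.225, 0.014], [0.575, 0.309, 0.251], [0.584, 0.363, 0.268]]
top 0.65 [183.0, 190.9] [[0.56, 0.209, 0.001], [0.57, 0.277, 0.22], [0.618, 0.35, 0.269]]
wrist 0.91 [384.5, 59.5] [[0.561, 0.208, 0.123], [0.57, 0.27, 0.212], [0.582, 0.344, 0.268]]
[ 1.04725253 -0.41884963 -0.09289808]
wrist 2496 hook-frame centre y,z [ 0.0001 -0.0578] 
 [[-74.3, -34.8, -4.1, 9.0], [-61.8, -8.9, -5.0, 9.1], [-49.7, 4.0, -5.2, 9.7], [-37.7, 12.4, -5.4, 9.5], [-25.7, 18.0, -5.5, 9.3], [-13.7, 21.0, -5.6, 9.1], [-1.9, 22.2, -5.8, 8.7], [9.2, 21.6, -5.8, 9.1]]
side 404 hook-frame centre y,z [-0.0009 -0.0598] 
 [[-53.2, 0.4, -4.4, 9.3], [-41.2, 9.3, -4.7, 10.0], [-29.4, 14.6, -4.9, 9.7], [-17.7, 18.2, -5.0, 9.5], [-5.8, 20.1, -5.1, 9.2], [6.4, 20.4, -5.2, 9.1], [18.7, 18.0, -5.2, 9.1], [30.1, 14.1, -5.2, 9.1], [42.7, 7.9, -5.1, 8.9], [54.2, -2.6, -4.9, 7.0], [66.8, -17.5, -5.8, 7.5], [76.8, -48.1, -6.4, 8.3]]
top 255 hook-frame centre y,z [ 0.0002 -0.0584] 
 [[-74.7, -36.5, -5.6, 8.3], [-62.6, -9.3, -5.9, 8.6], [-49.8, 4.0, -4.6, 8.1], [-38.1, 12.3, -6.3, 8.6], [-26.2, 9.7, -7.3, 7.0], [-13.9, 3.5, -6.2, 7.0], [-1.6, 21.7, -5.8, 6.3], [10.9, 11.9, -7.7, 6.0], [22.0, 18.0, -6.1, 6.4], [33.2, 14.0, -6.8, 5.8], [46.5, 0.4, -7.5, 7.3], [57.5, -3.2, -7.6, 5.5], [67.7, -17.6, -7.7, 2.6]]
tcp hook frame [-0.107  -0.1952  0.1265]
ideal tcp at seat [-0.     -0.0407 -0.0069]
```

View pics/s21z.png

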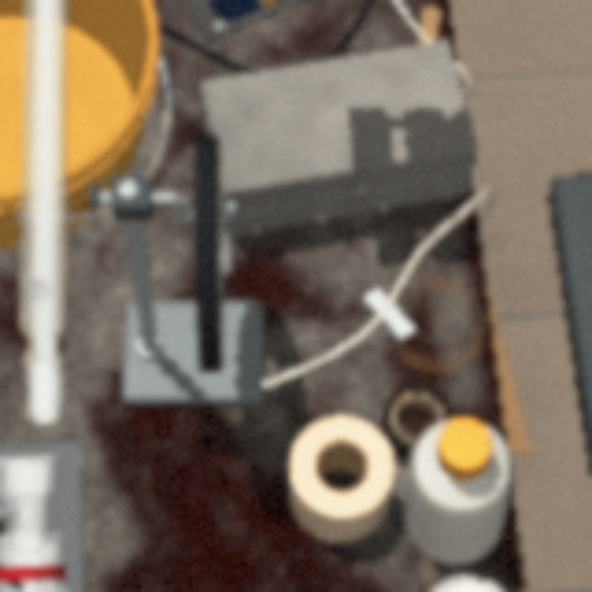

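View pics/t21z.png

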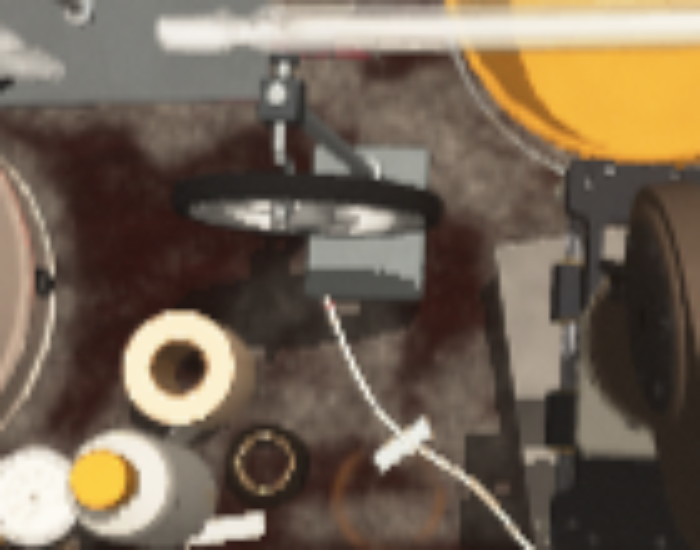

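View pics/wrist21.png

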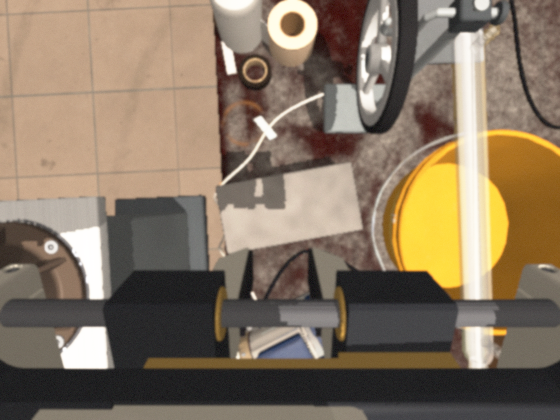

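```bash
python3 -m handwheel '[{"tx":0,"ty":0,"tz":0,"wx":0,"wy":0,"wz":0,"claw":0.33},{"tx":0,"ty":0,"tz":0,"wx":0,"wy":0,"wz":0,"claw":0.33},{"tx":0,"ty":0,"tz":0,"wx":0,"wy":0,"wz":0,"claw":0.33},{"tx":0,"ty":0,"tz":0,"wx":0,"wy":0,"wz":0,"claw":0.33},{"tx":0,"ty":0,"tz":0,"wx":0,"wy":0,"wz":0,"claw":0.33},{"tx":0,"ty":0,"tz":0,"wx":0,"wy":0,"wz":0,"claw":0.33},{"tx":0,"ty":0,"tz":0,"wx":0,"wy":0,"wz":0,"claw":0.33},{"tx":0,"ty":0,"tz":0,"wx":0,"wy":0,"wz":0,"claw":0.33},{"tx":0,"ty":0,"tz":0,"wx":0,"wy":0,"wz":0,"claw":0.33},{"tx":0,"ty":0,"tz":0,"wx":0,"wy":0,"wz":0,"claw":0.33},{"tx":0,"ty":0,"tz":0,"wx":0,"wy":0,"wz":0,"claw":0.33},{"tx":0,"ty":0,"tz":0,"wx":0,"wy":0,"wz":0,"claw":0.33}]'; python3 - <<'E'
from h import *
for n in ('wrist','side','top'):
    im,d,W=cloud(n);cv2.imwrite(f'pics/{n}22.png',im); np.save(f'{n}22.npy',W)
    r=nets.cut_out('wheel_center',n)
    np.save(f'{n}22r.npy',r[0]['region'] if r else np.zeros((420,560),bool))
    if n=='side':
        for k in ('hdpe_bottle','label_roll','tape_roll','amber_bottle','jar'):
            for q in nets.cut_out(k,n)[:1]:
                P=W[q['region']]; print(k,round(q['score'],2),np.nanpercentile(P,[3,50,97],axis=0).round(3).tolist())
E
python3 fith.py 22
```

```text
clock: 21.55
position: [0.4562, 0.0938, 0.3711]
ee_rot: [-2.112, -2.016, -0.316]
force: [0.4, 0.6, -0.6]
width: 0.328
hdpe_bottle 0.9 [[0.382, 0.403, 0.016], [0.416, 0.436, 0.118], [0.442, 0.454, 0.161]]
label_roll 0.85 [[0.448, 0.366, 0.006], [0.488, 0.402, 0.059], [0.523, 0.432, 0.065]]
tape_roll 0.71 [[0.404, 0.322, -0.005], [0.437, 0.339, 0.016], [0.454, 0.372, 0.023]]
amber_bottle 0.86 [[0.582, -0.287, 0.015], [0.617, -0.249, 0.123], [0.652, -0.235, 0.192]]
jar 0.58 [[0.452, -0.486, 0.01], [0.474, -0.429, 0.09], [0.5, -0.417, 0.101]]
wrist 2541 hook-frame centre y,z [ 0.0001 -0.0578] 
 [[-74.4, -34.9, -4.2, 9.6], [-61.8, -8.0, -4.9, 9.7], [-49.8, 3.5, -5.1, 9.6], [-37.9, 12.6, -5.3, 9.4], [-25.8, 17.9, -5.4, 9.2], [-13.8, 21.0, -5.7, 9.2], [-1.9, 22.1, -5.5, 9.2], [8.8, 21.6, -5.9, 9.0]]
side 412 hook-frame centre y,z [-0.001  -0.0599] 
 [[-53.5, -0.4, -4.4, 9.7], [-42.5, 8.1, -4.7, 10.0], [-30.1, 15.1, -4.9, 9.7], [-18.8, 18.0, -5.1, 9.6], [-6.3, 19.9, -5.1, 9.3], [5.6, 19.5, -5.2, 9.1], [17.4, 18.4, -5.2, 9.0], [28.6, 13.9, -5.2, 9.1], [41.4, 8.7, -5.0, 9.1], [53.0, -0.8, -5.0, 7.0], [65.6, -16.7, -6.9, 7.4], [76.4, -46.4, -6.5, 8.3]]
top 256 hook-frame centre y,z [ 0.0002 -0.0581] 
 [[-74.5, -35.4, -5.9, 8.6], [-62.1, -8.7, -5.5, 8.5], [-49.1, 4.9, -5.5, 8.2], [-37.1, 13.3, -5.6, 8.4], [-25.5, 10.3, -6.5, 7.4], [-13.4, 4.1, -6.8, 6.8], [-2.5, 12.3, -5.5, 6.3], [10.1, 11.6, -6.0, 5.7], [23.0, 18.4, -5.7, 5.6], [34.0, 14.7, -7.0, 6.2], [45.6, 6.8, -7.5, 7.8], [57.5, -4.3, -7.7, 6.6], [67.3, -15.8, -8.2, 6.1]]
tcp hook frame [-0.1074 -0.1961  0.1261]
ideal tcp at seat [-0.     -0.0407 -0.0069]
```

Over 1 s apart, the fits agree to within half a millimetre, so the wheel is still. It is seated and upright, and the loose items haven't moved.

```bash
python3 -c "
from cell import arm
print(arm.sign_off())"
```

```text
the job is handed in; nothing more can be done
None
```

The wheel is hanging on the J-hook, and I handed the job in at about 22 s on the clock. I gripped it flat by its near rim and stood it on edge against the +y side of the bricks, leaning at about 23°. I let go and backed off. Then I took it again by its upper rim, threaded it over the hook tip, lowered it until it touched the bottom of the hook, released it and moved clear.

**Seating:** the wheel's centre is 58–60 mm below the hook seat in all three cameras; 58 mm means the rim is fully down.

**Upright and still:** the wheel is upright to within about 1°. Fits taken over 1 s apart agree to within 0.5 mm, and the arm is touching nothing.

**Loose items:** the bottles, label roll and tape are where they started, within measurement noise. The jar was found with a lower score (0.58). The side camera missed it at the start, so I could only compare it with the top view, and it matches there.

**Forces:** about 10 N at most when seating the wheel on the hook, and 5–7 N when standing it on the desk, well below the limits.

**Disagreement:** the wrist camera placed the hook about 2 mm further back than the top and side cameras did. I followed the wrist camera when lining up the throat, and the rim went in cleanly.

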